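# Set out the ink-trial place

### The job

Set out the grey felt mat for trying the vermilion ink, left, right and far as seen from the robot: lay the paperweight square across the paper about 15 mm in from its far edge, and in a straight line along the middle of the bare felt to the right of the paper put the inkstone lengthwise with its near end level with the paper's near edge, behind it the ink rest set crosswise, and behind that the water dropper, with gaps of about 25 mm. Lay the vermilion ink stick lengthwise on the middle of the ink rest. Leave the other sticks and the seal-paste pot where they lie in the tray.

Things in the scene. Friction and masses are not known exactly. Their poses are not given: they have to be found in the camera images.
- mat: Fixed grey felt mat, 280 mm deep (x, away from the robot) by 330 wide (y, to the left), 3 thick; turned up to 6 deg; left or right of the tray. Origin: centre of its underside. On it lies (as part of it) a cream sheet of paper, 200 (x) by 170 mm (y), centred at y +70: far edge x +100, near edge x -100, right edge y -15 mm. The bare felt right of it runs from y -15 to -165, middle y -90 mm.
- tray: Fixed shallow wooden tray, 306 mm deep (x) by 346 wide (y), rim 18 high and 8 thick, floor 8 mm above the bench; turned up to 6 deg. Origin: centre of its underside. All loose things start on its floor: far row the paperweight; middle row the sticks and pot; near row inkstone, ink rest and dropper, in any order, 105 mm apart.
- inkstone_mid (a point): Inkstone: dark purplish slate slab, 88 mm long (x) by 56 wide (y) by 20 high, with a rim round an 8 mm deep hollow, black water well at its +x end; either end may face away. The point is its centre, 10 mm above its underside; z up. Starts lengthwise along the tray's x within 8 deg. About 0.25 kg.
- rest_mid (a point): Ink rest: small low bench of pale wood, 92 mm long (x) by 36 wide (y), flat top 20 mm above its feet, with darker 2.5 mm high scrolls on the last 5 mm of each end (82 mm clear between). The point is its centre, 10 mm above its feet; z up. Starts lengthwise along the tray's x within 10 deg. About 50 g.
- dropper_mid (a point): Water dropper: squat round blue pot, 48 mm across (upright wall from 8 to 27 mm up), 38 high, with a short spout on its +x side reaching 32 mm from the axis, 20 to 35 mm up: grip across its y. The point is on its axis, 19 mm above its underside; z up. The spout starts within 30 deg of the tray's x and may end pointing anywhere. About 90 g.
- weight_mid (a point): Paperweight: dark red-brown wooden bar with brass end caps and a brass line on top, 150 mm long (y) by 24 mm wide (x) by 18 mm high. The point is its centre, 9 mm above its underside; z up. Starts along the tray's far side. About 0.32 kg.
- vermilion_mid (a point): Vermilion (bright red) ink stick with gold bands, 74 mm long (x) by 18 wide (y) by 10 thick. The point is its centre, 5 mm above its underside; z up. Starts lengthwise along the tray's x within 8 deg, in any of the three stick places, 60 mm apart. About 22 g.
- black_mid (a point): Black ink stick with gold bands, of the same size; stays in the tray. The point is its centre.
- green_mid (a point): Green ink stick with gold bands, of the same size; stays in the tray. The point is its centre.
- pot_mid (a point): Seal-paste pot: white porcelain, round, 39 mm in diameter and 23 mm high, with a blue line round it, at the left end of the middle row; stays in the tray. The point is its centre.
Mind the look-alikes: they are no part of the job. There is more than one size of the part that bears inkstone_mid; the job needs the larger.

How it is judged:
By the outcome, as a careful person would: the job done as asked, in the order asked, and still so for the second after the job is handed in, with the robot touching nothing.
It also fails if it takes over 128 s, if anything falls off the work surface, if the arm or the gripper's body presses on something with over 40 N, if the wrist force passes 120 N, or if a joint passes its speed limit or range.

### The arm

A 6-joint arm with a two-finger parallel gripper is mounted at the origin on the work surface. World frame = base frame: x ahead of the robot, y to its left, z up, the work surface at z = 0. Lengths are in m, angles in rad, forces in N, time in s.
With the tool pointing down it reaches from about 0.425 to 0.95 m from the base axis. Payload 3.5 kg.
Tool frame: the origin (TCP) lies on the mounting face of the last link; the fingertips stand 173 mm ahead of it and the grasp point (between the pads) lies 155 mm ahead of it; z points along the fingers, x is the direction in which the jaws open and shut, and the axes are right-handed (so a half turn about z gives the same grasp; the last joint's range is limited). The gripper opens to 85 mm and grips with 20 to 120 N. Pads are 22 mm wide; open, the fingers measure 114 mm over their backs; the gripper's body (76 mm by 85 mm) begins 54 mm behind the grasp point. The pads swing forward as they close: fully open they stand 13 mm farther back than shut.
Start: joints at [1.101, 0.286, 1.577, -0, 1.279, -0.15], TCP at [0.212, 0.641, 0.405] pointing down, gripper open.
Joint ranges: [-2.77, 2.77], [-0.9, 2.22], [0.21, 2.48], [-1.53, 4.67], [0.24, 2.81], [-2.84, 2.84]. Speed limits (rad/s): [2.79, 2.79, 3.14, 3.14, 3.14, 3.14].

### API

Orientations are given as a unit quaternion [x, y, z, w].
In Python, from plant import get_state, read_camera, sign_off gives the robot as it stands.
- The arm moves only by the shell command python3 -m jog 'ROWS' [FORCE]. ROWS is JSON, a list of rows, each an object of numbers: "grip": the closure, from 0 (fully open) to 1 (shut); "x", "y", "z": the shift along the tool's x, y, z in mm; "rx", "ry", "rz": the turn, a rotation vector about the tool's x, y, z in degrees. A call has 1 to 8 rows; each row shifts and turns the commanded pose from where the row before left it, along the tool's axes as they then stand; what a row does not reach is not made up. A row lasts 1/12 s, in which the tool goes at most 41.7 mm and 7.16 degrees, less where a joint would pass 70% of its speed; a pose out of reach is approached as far as the arm can. A call with a gripper value outside its range is refused whole. The fingers move at their own pace and stop on an object; FORCE is the grip in N (left out, the last holds). Time passes only in rows, so rows that do not move let the fingers close. It gives the time, the measured TCP pose, the force and the opening at its end, in the units of the state.
- get_state(): the state, without advancing time (a new reading comes with each control period).
- read_camera(name): name is "scene" or "top" or "wrist"; returns a dict with "frame" (480x640x3 uint8, red, green, blue), "intrinsics" (3x3 intrinsics, pixels), "R" (3x3) and "t" (3): a world point X has camera coordinates R X + t. Camera axes: x right, y down, z forward; pixel columns grow to the right and rows downward; lengths in m; the calibration is good to about 2 mm. A picture is of the moment at which its call begins. There is no depth.
- sign_off(): hands the job in, once; it reports no verdict.
The state is a dict: "time": time; "qpos": joint angles; "dq": joint speeds; "joint_efforts": joint torques, N m; "eef_pos": TCP position; "tcp_rot": TCP orientation; "contact_force": force on the tool from outside, world axes, zero at the start; "wrist_torque": the same for the moment, N m; "opening": opening from 0.0 (shut) to 1.0 (fully open).
Only numpy, scipy, OpenCV 4.12 (cv2) and the standard library are available. Lean on these libraries where they do the work, as an engineer would, in place of code of your own. Each camera call takes 0.05 s, during which the arm holds its last target.

## Working session

There is one attempt and no reset: what is moved stays moved. The work goes in short steps, Python scripts to look and compute and a shell command to move; the robot and the scene stay as the last step left them, time stands still between calls to the robot, and variables do not carry over. Pictures are saved under pics/ and viewed, and the job is handed in when it is done.

```bash
mkdir -p pics; ls; python3 - <<'E'
from plant import get_state, read_camera
import cv2
for n in("scene","top","wrist"):
    c=read_camera(n); cv2.imwrite(f"pics/{n}0.png",c["frame"][:,:,::-1])
    print(n,c["intrinsics"].tolist(),c["R"].round(4).tolist(),c["t"].round(4).tolist())
s=get_state();print(s)
E
```

```text
pics
scene [[612.7893233538512, 0.0, 314.6455746744837], [0.0, 612.7893233538512, 229.9199933931505], [0.0, 0.0, 1.0]] [[-0.058, 0.9983, -0.0065], [0.667, 0.0339, -0.7443], [-0.7428, -0.0475, -0.6679]] [-0.0052, -0.2774, 1.4657]
top [[604.0905412589083, 0.0, 325.8947563109823], [0.0, 604.0905412589083, 248.18290250115393], [0.0, 0.0, 1.0]] [[-0.0149, -0.9996, -0.0239], [-0.9993, 0.0157, -0.0346], [0.035, 0.0234, -0.9991]] [0.037, 0.4481, 1.3001]
wrist [[380.2373063359323, 0.0, 317.05014098707727], [0.0, 380.2373063359323, 242.8836286309166], [0.0, 0.0, 1.0]] [[0.3145, 0.9492, -0.0021], [0.9172, -0.3033, 0.2585], [0.2447, -0.0832, -0.966]] [-0.6753, -0.0324, 0.3789]
{'time': 0.15, 'qpos': array([ 1.10099257e+00,  2.87012613e-01,  1.57781536e+00, -4.61600686e-05,
        1.27861064e+00, -1.50012562e-01]), 'dq': array([ 9.14259133e-05, -2.59263484e-03, -5.45598351e-03, -8.55568916e-04,
       -1.89453653e-03,  2.13442764e-03]), 'joint_efforts': array([ 7.23064659e-04, -4.06596494e+01, -2.93143272e+01, -1.12131693e-04,
        3.93298280e-03,  6.79434962e-07]), 'eef_pos': array([0.21209645, 0.64061568, 0.40364474]), 'tcp_rot': array([ 8.10664716e-01,  5.85509919e-01, -8.10476769e-04,  4.42160514e-04]), 'contact_force': array([-0.79101552,  0.58450409, -0.57773472]), 'wrist_torque': array([-0.01696194, -0.02266089,  0.00454708]), 'opening': 0.9978529125413722}
```

View pics/top0.png

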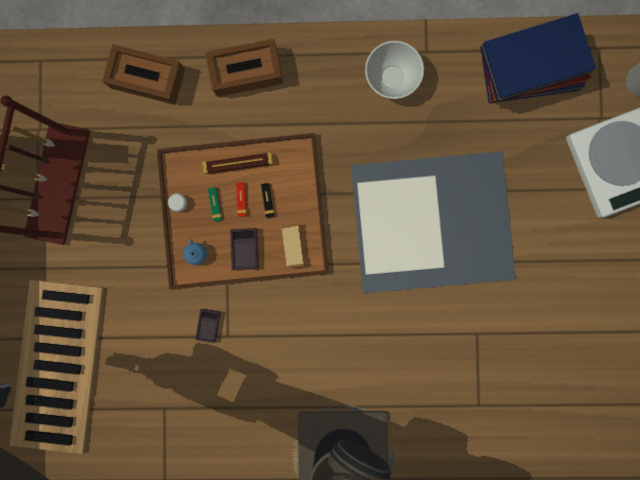

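View pics/scene0.png

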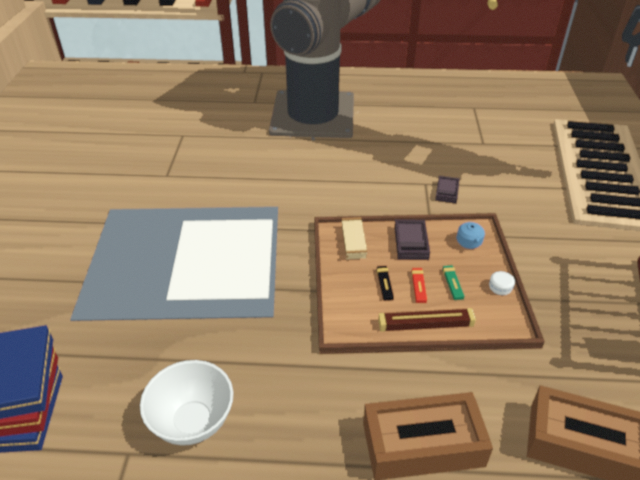

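View pics/wrist0.png

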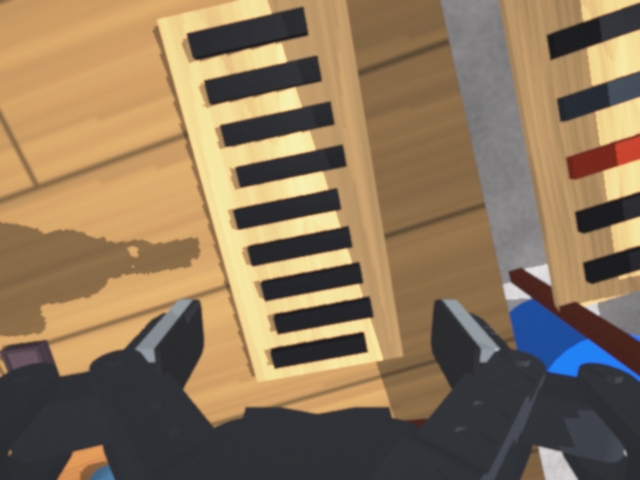

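The top view shows the tray on the left with the weight at (237,163), green stick (215,204), vermilion (241,199), black (267,199), pot (177,203), dropper (196,254), inkstone (244,249) and rest (292,245). The mat is on the right, and a small decoy inkstone lies outside the tray at (208,325). Next I'll zoom in and measure.

```bash
cat > h.py <<'E'
import numpy as np, cv2
from plant import get_state, read_camera
def cam(n): return read_camera(n)
def p2w(c,uv,z):
    uv=np.atleast_2d(np.array(uv,float)); K,R,t=[np.array(c[k]) for k in("intrinsics","R","t")]
    d=np.c_[uv,np.ones(len(uv))]@np.linalg.inv(K).T@R; o=-R.T@t
    return (o+d*((z-o[2])/d[:,2])[:,None])[:,:2]
def w2p(c,X):
    X=np.atleast_2d(np.array(X,float)); K,R,t=[np.array(c[k]) for k in("intrinsics","R","t")]
    q=(X@R.T+t)@K.T; return q[:,:2]/q[:,2:]
E
python3 - <<'E'
from h import *
c=cam("top"); f=c["frame"][:,:,::-1]
cv2.imwrite("pics/t1.png",cv2.resize(f[130:295,155:335],None,fx=3.6,fy=3.6,interpolation=cv2.INTER_CUBIC))
c=cam("scene"); f=c["frame"][:,:,::-1]
cv2.imwrite("pics/s1.png",cv2.resize(f[205:355,310:545],None,fx=3.4,fy=3.4,interpolation=cv2.INTER_CUBIC))
E
```

```text
(no output)
```

View pics/t1.png

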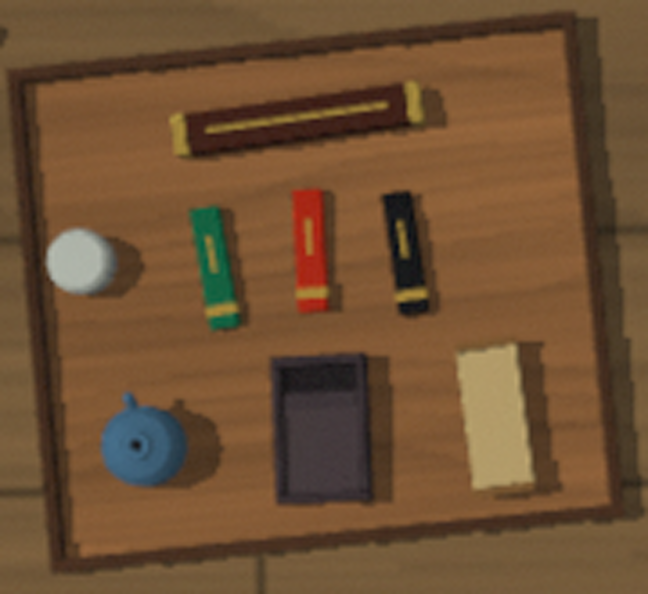

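View pics/s1.png

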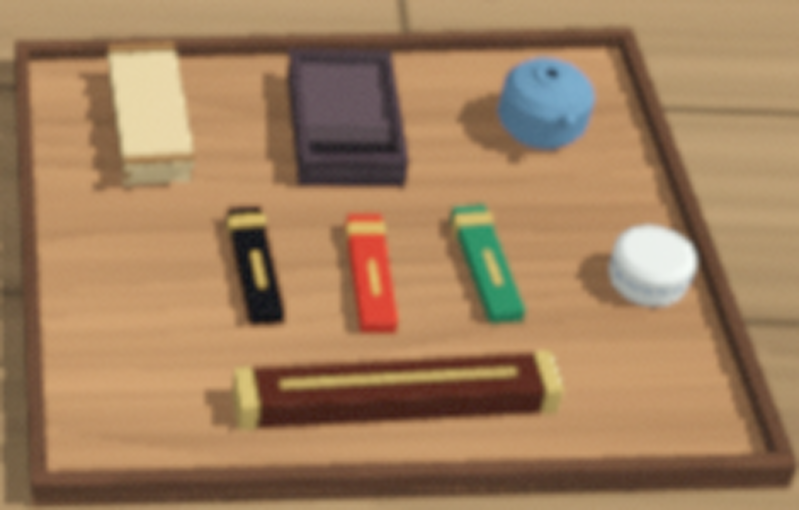

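```bash
cat >> h.py <<'E'
from scipy.optimize import minimize
def box(l,w,z0,z1): return np.array([[sx*l/2,sy*w/2,z] for sx in(-1,1) for sy in(-1,1) for z in(z0,z1)])
def cyl(r,z0,z1): return np.array([[r*np.cos(a),r*np.sin(a),z] for a in np.linspace(0,6.28,40) for z in(z0,z1)])
def place(P,p):
    c,s=np.cos(p[2]),np.sin(p[2]); return np.c_[P[:,0]*c-P[:,1]*s+p[0],P[:,0]*s+P[:,1]*c+p[1],P[:,2]]
def sil(c,P,p,S=4):
    uv=w2p(c,place(P,p)); h=cv2.convexHull((uv).astype(np.float32))
    m=np.zeros((480*S,640*S),np.uint8); cv2.fillPoly(m,[np.round(((h+.5)*S-.5)*16).astype(np.int32)],1,shift=4)
    return cv2.resize(m.astype(np.float32),(640,480),interpolation=cv2.INTER_AREA)
def fit(views,P,p0,yaw=True):
    # views: list of (cam, mask)
    def cost(q):
        p=[p0[0]+q[0]/1e3,p0[1]+q[1]/1e3,p0[2]+(np.deg2rad(q[2]) if yaw else 0)]
        return sum(np.abs(sil(c,P,p)-m).sum()/max(m.sum(),1) for c,m in views)
    best=None
    n=3 if yaw else 2
    x=np.zeros(n)
    for sc in (6,2):
        sim=np.vstack([x]+[x+sc*np.eye(n)[i] for i in range(n)])
        r=minimize(cost,x,method="Nelder-Mead",options=dict(initial_simplex=sim,xatol=.05,fatol=1e-4,maxiter=80)); x=r.x
    q=r.x; return np.array([p0[0]+q[0]/1e3,p0[1]+q[1]/1e3,p0[2]+(np.deg2rad(q[2]) if yaw else 0)]),r.fun
def mask(c,lo,hi,near,z,rad):
    """hsv mask largest comp near world point"""
    hsv=cv2.cvtColor(c["frame"],cv2.COLOR_RGB2HSV); m=cv2.inRange(hsv,np.array(lo),np.array(hi))
    if lo[0]<0: m|=cv2.inRange(hsv,np.array((180+lo[0],lo[1],lo[2])),np.array((180,hi[1],hi[2])))
    u=w2p(c,[[near[0],near[1],z]])[0]; k=np.zeros_like(m); cv2.circle(k,tuple(int(v) for v in u),int(rad),255,-1)
    m&=k; n,l,st,_=cv2.connectedComponentsWithStats(m)
    if n<2: return m*0.
    i=1+np.argmax(st[1:,4]); m=(l==i).astype(np.uint8)
    cn,_=cv2.findContours(m,cv2.RETR_EXTERNAL,cv2.CHAIN_APPROX_NONE); o=np.zeros_like(m); cv2.drawContours(o,cn,-1,1,-1)
    return o.astype(np.float32)
E
python3 - <<'E'
from h import *
t=cam("top"); s=cam("scene")
np.save  # noqa
g=lambda u,v,z:p2w(t,[[u,v]],z)[0].round(4)
for n,u,v,z in[("weight",237,163,.026),("verm",241,199,.018),("dropper",196,254,.04),("ink",244,249,.028),("rest",292,245,.028),("mat",433,223,.003),("paper",401,226,.003),("pot",177,203,.03)]:
    p=g(u,v,z);q=w2p(s,[[*p,z]])[0]
    ht=cv2.cvtColor(t["frame"],cv2.COLOR_RGB2HSV)[int(v),int(u)];hs=cv2.cvtColor(s["frame"],cv2.COLOR_RGB2HSV)[int(q[1]),int(q[0])]
    print(n,p,q.round(1),ht,hs)
E
```

```text
weight [0.6346 0.2185] [426.2 314.9] [ 18 159 112] [ 17 147 130]
verm [0.5576 0.212 ] [418.2 282.5] [ 14 184 166] [ 11 164 219]
dropper [0.4395 0.3054] [467.5 227.9] [102 126 101] [102 108 161]
ink [0.4489 0.205 ] [410.8 234.4] [172  40  70] [168  43 101]
rest [0.4559 0.102 ] [353.5 235.1] [ 20 105 179] [ 22  70 233]
mat [ 0.4998 -0.2028] [183.1 256. ] [ 32  24 195] [ 36  10 249]
paper [ 0.4944 -0.1335] [221.8 255.3] [ 30  24 195] [ 33   9 248]
pot [0.55  0.348] [500.9 277.3] [ 44  16 179] [ 60   5 240]
```

```bash
cat > see.py <<'E'
from h import *
F=.008
OBJ=dict(
 verm=(box(.074,.018,F,F+.010),(-12,150,90),(13,255,255),40),
 rest=(box(.092,.036,F,F+.0225),(15,40,120),(32,120,255),48),
 ink=(box(.088,.056,F,F+.020),(135,10,20),(179,90,130),50),
 weight=(box(.024,.150,F,F+.018),None,None,60),
 paper=(box(.2,.17,.003,.003),(15,3,150),(50,45,255),110),
 mat=(box(.28,.33,0,.003),(15,0,0),(110,90,255),200),
)
E
python3 - <<'E'
from see import *
t=cam("top"); s=cam("scene")
out={}
for n,p0 in dict(verm=(.557,.212,0.03),rest=(.456,.102,0.1),ink=(.449,.205,0.05),paper=(.4944,-.1335,.05)).items():
    P,lo,hi,r=OBJ[n]
    ms=[(c,mask(c,lo,hi,p0,P[:,2].mean(),r)) for c in(t,s)]
    for nm,v in(("top",ms[:1]),("scene",ms[1:]),("both",ms)):
        p,e=fit(v,P,p0); print(n,nm,p[:2].round(4),np.rad2deg(p[2]).round(2),"err",round(e,3),[int(m.sum()) for _,m in v])
E
```

```text
verm top [0.5642 0.2143] 2.88 err 0.273 [270]
verm scene [0.558  0.2131] 1.24 err 0.287 [350]
verm both [0.5608 0.2135] 2.08 err 0.586 [270, 350]
rest top [0.459  0.1025] 6.71 err 0.174 [655]
rest scene [0.4708 0.1202] 32.56 err 0.681 [3569]
rest both [0.4599 0.103 ] 7.39 err 0.912 [655, 3569]
ink top [0.4498 0.2076] 1.52 err 0.134 [1002]
ink scene [0.448  0.2071] -2.11 err 0.145 [1166]
ink both [0.4504 0.2067] -1.0 err 0.286 [1002, 1166]
paper top [ 0.4975 -0.1316] 4.26 err 0.012 [7220]
paper scene [ 0.498  -0.1314] 4.4 err 0.012 [7519]
paper both [ 0.4974 -0.1313] 4.56 err 0.025 [7220, 7519]
```

```bash
cat > go.py <<'E'
import sys
from h import *
from scipy.spatial.transform import Rotation as Rn
def rel(x,y,z,a):
    """tool-axes shift to world x,y,z (m, TCP), jaw angle a deg; rotation first, then shift"""
    s=get_state(); R=Rn.from_quat(s["tcp_rot"]).as_matrix(); an=np.rad2deg(np.arctan2(R[1,0],R[0,0]))
    rz=(an-a+90)%180-90; an2=np.deg2rad(an-rz); d=np.array([x,y,z])-s["eef_pos"]
    e=np.array([d[0]*np.cos(an2)+d[1]*np.sin(an2), d[0]*np.sin(an2)-d[1]*np.cos(an2), -d[2]])*1e3
    print("t",round(s["time"],2),"pos",s["eef_pos"].round(4),"a",an.round(2),"tilt",np.rad2deg(np.arccos(-R[2,2])).round(2),"q",s["qpos"].round(2))
    print("rz %.1f  -> a %.1f (q6 end ~%.1f deg)"%(rz,np.rad2deg(an2), np.rad2deg(np.arctan2(y,x))-np.rad2deg(an2)),"shift",e.round(1),"rows>=",round(max(np.linalg.norm(e)/41,0),1))
if __name__=="__main__": rel(*map(float,sys.argv[1:5]))
E
python3 go.py .635 .218 .36 6.5
python3 -m jog '[{"rz":7},{"rz":7},{"rz":7},{"rz":7},{"rz":7},{"rz":7},{"rz":7},{"rz":7}]'
```

```text
t 0.45 pos [0.2122 0.6408 0.4046] a 71.68 tilt 0.01 q [ 1.1   0.29  1.58  0.    1.28 -0.15]
rz 65.2  -> a 6.5 (q6 end ~12.4 deg) shift [372.3 467.9  44.6] rows>= 14.6$[0]: bad value
```

```bash
python3 -m jog '[{"grip":0,"x":0,"y":0,"z":0,"rx":0,"ry":0,"rz":7}]' 40; python3 -m jog '[{"grip":0,"rz":7}]'; python3 go.py .635 .218 .36 6.5
```

```text
time: 0.53
eef_pos: [0.2122, 0.6408, 0.4047]
tcp_rot: [0.845, 0.534, 0.0, -0.0]
contact_force: [-0.1, -1.1, 0.4]
opening: 1.0
t 0.53 pos [0.2122 0.6408 0.4047] a 64.57 tilt 0.0 q [ 1.1   0.29  1.58 -0.    1.28 -0.03]
rz 58.1  -> a 6.5 (q6 end ~12.4 deg) shift [372.3 467.9  44.7] rows>= 14.6$[0]: bad value
```

```bash
python3 -m jog '[{"grip":0,"x":0,"y":0,"z":0,"rx":0,"ry":0,"rz":7},{"grip":0,"x":0,"y":0,"z":0,"rx":0,"ry":0,"rz":7},{"grip":0,"x":0,"y":0,"z":0,"rx":0,"ry":0,"rz":7},{"grip":0,"x":0,"y":0,"z":0,"rx":0,"ry":0,"rz":7},{"grip":0,"x":0,"y":0,"z":0,"rx":0,"ry":0,"rz":7},{"grip":0,"x":0,"y":0,"z":0,"rx":0,"ry":0,"rz":7},{"grip":0,"x":0,"y":0,"z":0,"rx":0,"ry":0,"rz":7},{"grip":0,"x":0,"y":0,"z":0,"rx":0,"ry":0,"rz":7}]' >/dev/null
python3 -m jog '[{"grip":0,"x":25,"y":31,"z":3,"rx":0,"ry":0,"rz":2},{"grip":0,"x":25,"y":31,"z":3,"rx":0,"ry":0,"rz":0},{"grip":0,"x":25,"y":31,"z":3,"rx":0,"ry":0,"rz":0},{"grip":0,"x":25,"y":31,"z":3,"rx":0,"ry":0,"rz":0},{"grip":0,"x":25,"y":31,"z":3,"rx":0,"ry":0,"rz":0},{"grip":0,"x":25,"y":31,"z":3,"rx":0,"ry":0,"rz":0},{"grip":0,"x":25,"y":31,"z":3,"rx":0,"ry":0,"rz":0},{"grip":0,"x":25,"y":31,"z":3,"rx":0,"ry":0,"rz":0}]' 
python3 go.py .635 .218 .36 6.5
```

```text
time: 1.87
eef_pos: [0.4416, 0.4172, 0.3809]
tcp_rot: [0.998, 0.058, 0.0, -0.0]
contact_force: [0.2, 0.4, 0.7]
opening: 1.001
t 1.87 pos [0.4416 0.4172 0.3809] a 6.68 tilt 0.04 q [0.59 0.16 1.77 0.   1.21 0.47]
rz 0.2  -> a 6.5 (q6 end ~12.4 deg) shift [169.6 219.8  20.9] rows>= 6.8
```

```bash
python3 -m jog '[{"grip":0,"x":24,"y":31,"z":3,"rx":0,"ry":0,"rz":0},{"grip":0,"x":24,"y":31,"z":3,"rx":0,"ry":0,"rz":0},{"grip":0,"x":24,"y":31,"z":3,"rx":0,"ry":0,"rz":0},{"grip":0,"x":24,"y":31,"z":3,"rx":0,"ry":0,"rz":0},{"grip":0,"x":24,"y":31,"z":3,"rx":0,"ry":0,"rz":0},{"grip":0,"x":24,"y":31,"z":3,"rx":0,"ry":0,"rz":0},{"grip":0,"x":20,"y":28,"z":3,"rx":0,"ry":0,"rz":0},{"grip":0,"x":0,"y":0,"z":0,"rx":0,"ry":0,"rz":0}]' 
python3 - <<'E'
from h import *
c=cam("wrist"); cv2.imwrite("pics/w1.png",c["frame"][:,:,::-1])
import pickle; pickle.dump(c,open("w1.pkl","wb"))
import go; go.rel(.635,.218,.3,6.5)
E
```

```text
time: 2.53
eef_pos: [0.6318, 0.2202, 0.3591]
tcp_rot: [0.998, 0.055, 0.001, 0.001]
contact_force: [-0.4, -0.3, 0.4]
opening: 1.003
t 2.58 pos [0.6302 0.2223 0.3592] a 6.4 tilt 0.03 q [ 0.19  0.31  1.63 -0.    1.2   0.08]
rz -0.1  -> a 6.5 (q6 end ~12.4 deg) shift [ 4.2  4.8 59.2] rows>= 1.5
```

View pics/w1.png

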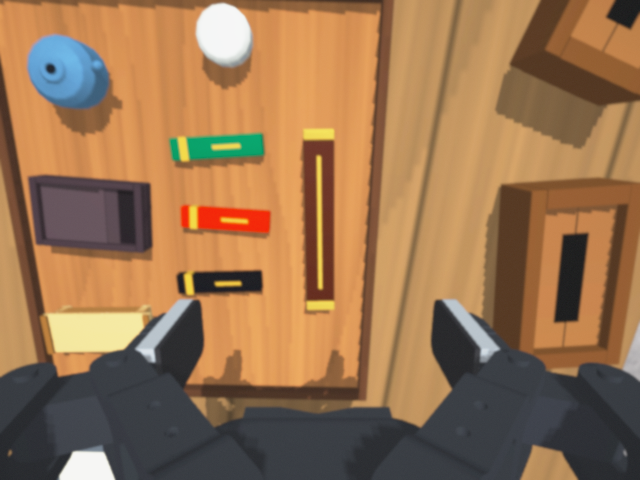

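The wrist view over the tray shows the weight upright at (304–334, 129–310), vermilion at (225,219), black at (220,283), inkstone at (90,213), rest at (100,331) and dropper at (68,72).

```bash
python3 - <<'E'
from h import *
import pickle; c=pickle.load(open("w1.pkl","rb"))
f=c["frame"][:,:,::-1]
cv2.imwrite("pics/w1a.png",cv2.resize(f[100:380,0:380],None,fx=2.1,fy=2.1,interpolation=cv2.INTER_CUBIC))
def rep(n,uv,z):
    q=p2w(c,uv,z); m=q.mean(0)
    print(n,"centre",m.round(4),"edges mm",(np.linalg.norm(np.roll(q,-1,0)-q,axis=1)*1e3).round(1),"ang",[round(float(np.rad2deg(np.arctan2(*(b-a)[::-1]))),1) for a,b in zip(q,np.roll(q,-1,0))])
rep("weight",[(303.5,128.5),(334.5,128.5),(334.5,310.5),(304.5,310.5)],.026)
rep("verm",[(182,206),(270,208),(270,234),(182,229)],.018)
rep("ink",[(30,177),(147,181),(147,248),(35,246)],.028)
print(p2w(c,[(319,220)],.026))
print("camera",-c["R"].T@c["t"])
E
```

```text
weight centre [0.6336 0.2206] edges mm [ 23.6 150.9  26.  150.9] ang [6.3, -83.0, -173.7, 96.1]
verm centre [0.5563 0.2154] edges mm [72.4 22.1 73.6 19.5] ang [5.0, -85.5, -177.0, 91.1]
ink centre [0.4498 0.2102] edges mm [90.9 54.9 91.4 56.3] ang [4.4, -90.3, -174.8, 89.3]
[[0.63286081 0.22494592]]
camera [0.62380096 0.2866833  0.32842737]
```

View pics/w1a.png

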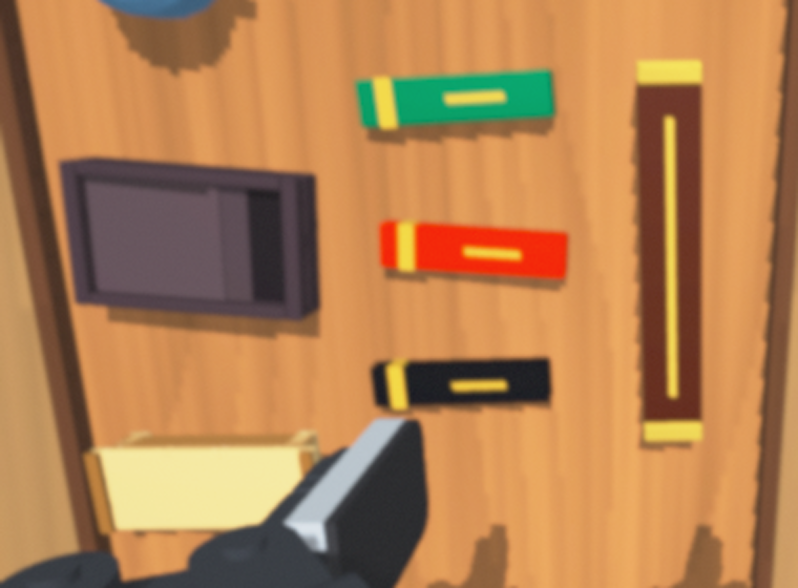

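```bash
python3 - <<'E'
from h import *
import pickle; c=pickle.load(open("w1.pkl","rb"))
f=c["frame"][:,:,::-1]
cv2.imwrite("pics/w1b.png",cv2.resize(f[110:330,280:420],None,fx=2.7,fy=2.7,interpolation=cv2.INTER_CUBIC))
E
```

```text
(no output)
```

View pics/w1b.png

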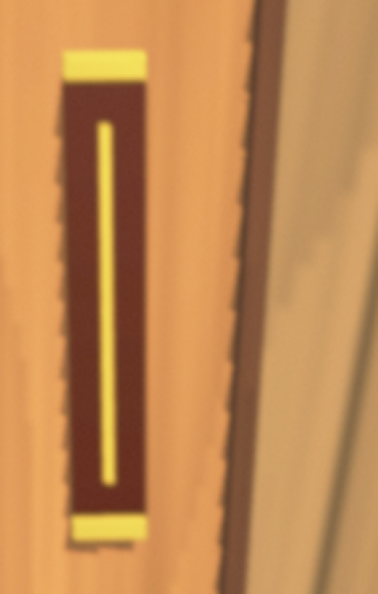

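```bash
python3 go.py .634 .2195 .220 6.5
```

```text
t 2.58 pos [0.6302 0.2223 0.3592] a 6.4 tilt 0.03 q [ 0.19  0.31  1.63 -0.    1.2   0.08]
rz -0.1  -> a 6.5 (q6 end ~12.6 deg) shift [  3.4   3.2 139.2] rows>= 3.4
```

```bash
python3 -m jog '[{"grip":0.53,"x":0,"y":0,"z":35,"rx":0,"ry":0,"rz":0},{"grip":0.53,"x":0,"y":0,"z":35,"rx":0,"ry":0,"rz":0},{"grip":0.53,"x":0,"y":0,"z":35,"rx":0,"ry":0,"rz":0},{"grip":0.53,"x":0,"y":0,"z":34,"rx":0,"ry":0,"rz":0},{"grip":0.53,"x":0,"y":0,"z":0,"rx":0,"ry":0,"rz":0},{"grip":0.53,"x":0,"y":0,"z":0,"rx":0,"ry":0,"rz":0}]' 40
python3 - <<'E'
from h import *
c=cam("wrist"); cv2.imwrite("pics/w2.png",c["frame"][:,:,::-1])
import go; go.rel(.634,.2195,.187,6.5)
E
```

```text
time: 3.08
eef_pos: [0.6269, 0.226, 0.2186]
tcp_rot: [0.998, 0.059, -0.003, 0.0]
contact_force: [0.1, 0.8, 0.5]
opening: 0.474
t 3.13 pos [0.6283 0.2261 0.2217] a 6.73 tilt 0.02 q [0.19 0.46 1.7  0.   0.97 0.08]
rz 0.2  -> a 6.5 (q6 end ~12.6 deg) shift [ 4.9  7.2 34.7] rows>= 0.9
```

View pics/w2.png

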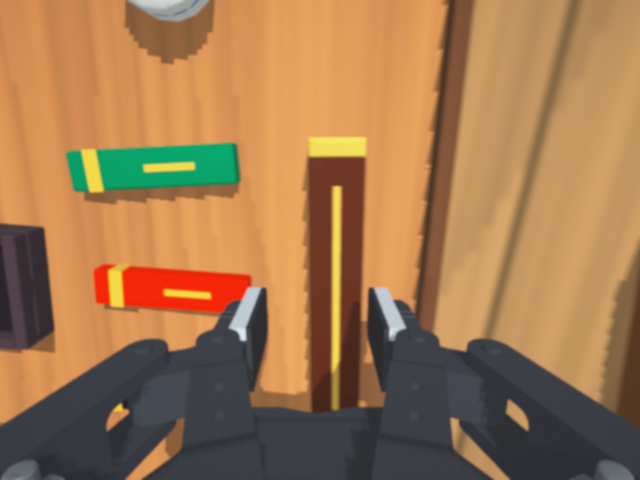

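```bash
python3 -m jog '[{"grip":0.6,"x":6,"y":7,"z":0,"rx":0,"ry":0,"rz":0},{"grip":0.6,"x":0,"y":0,"z":0,"rx":0,"ry":0,"rz":0},{"grip":0.6,"x":0,"y":0,"z":0,"rx":0,"ry":0,"rz":0}]' 40
python3 - <<'E'
from h import *
c=cam("wrist"); cv2.imwrite("pics/w3.png",c["frame"][:,:,::-1])
import go; go.rel(.634,.2195,.187,6.5)
E
```

```text
time: 3.38
eef_pos: [0.6366, 0.2188, 0.2241]
tcp_rot: [0.998, 0.058, 0.003, -0.0]
contact_force: [-0.5, 0.2, -0.5]
opening: 0.398
t 3.43 pos [0.6362 0.2189 0.2233] a 6.64 tilt 0.24 q [0.18 0.47 1.69 0.   0.98 0.06]
rz 0.1  -> a 6.5 (q6 end ~12.6 deg) shift [-2.1 -0.9 36.3] rows>= 0.9
```

View pics/w3.png

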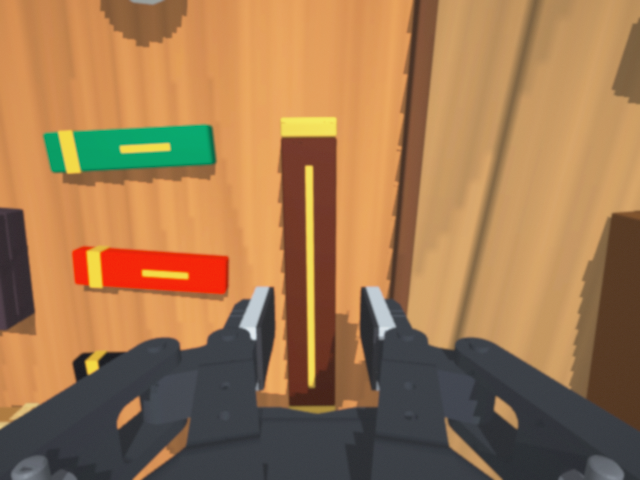

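```bash
python3 -m jog '[{"grip":0.6,"x":-2.5,"y":-1,"z":12,"rx":0,"ry":0,"rz":0},{"grip":0.6,"x":0,"y":0,"z":12,"rx":0,"ry":0,"rz":0},{"grip":0.6,"x":0,"y":0,"z":10,"rx":0,"ry":0,"rz":0},{"grip":0.6,"x":0,"y":0,"z":0,"rx":0,"ry":0,"rz":0}]' 40
python3 -m jog '[{"grip":1,"x":0,"y":0,"z":0,"rx":0,"ry":0,"rz":0},{"grip":1,"x":0,"y":0,"z":0,"rx":0,"ry":0,"rz":0},{"grip":1,"x":0,"y":0,"z":0,"rx":0,"ry":0,"rz":0},{"grip":1,"x":0,"y":0,"z":0,"rx":0,"ry":0,"rz":0},{"grip":1,"x":0,"y":0,"z":0,"rx":0,"ry":0,"rz":0}]' 60
python3 - <<'E'
from h import *
c=cam("wrist"); cv2.imwrite("pics/w4.png",c["frame"][:,:,::-1])
import go; go.rel(.634,.2195,.187,6.5)
E
```

```text
time: 3.77
eef_pos: [0.6307, 0.2194, 0.1823]
tcp_rot: [0.998, 0.058, -0.004, 0.0]
contact_force: [-0.9, -0.5, -0.7]
opening: 0.4
time: 4.18
eef_pos: [0.6325, 0.2197, 0.1867]
tcp_rot: [0.998, 0.058, -0.0, 0.0]
contact_force: [-0.1, 0.0, -2.1]
opening: 0.261
t 4.23 pos [0.6325 0.2197 0.1868] a 6.67 tilt 0.0 q [0.18 0.52 1.7  0.   0.92 0.07]
rz 0.2  -> a 6.5 (q6 end ~12.6 deg) shift [ 1.5  0.3 -0.2] rows>= 0.0
```

View pics/w4.png

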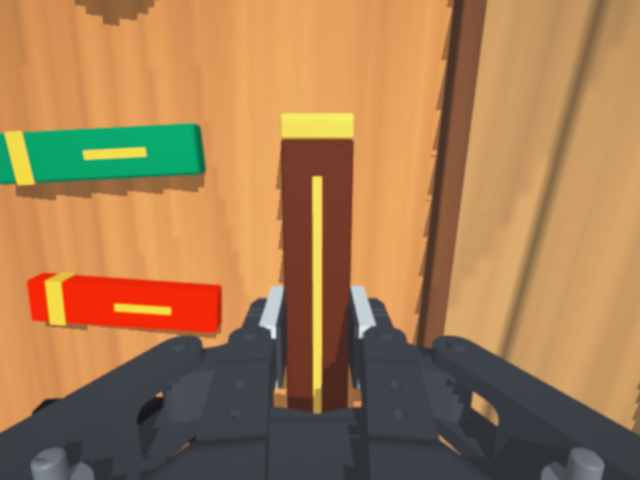

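```bash
python3 -m jog '[{"grip":1,"x":0,"y":0,"z":-15,"rx":0,"ry":0,"rz":0},{"grip":1,"x":0,"y":0,"z":-30,"rx":0,"ry":0,"rz":0},{"grip":1,"x":0,"y":0,"z":-35,"rx":0,"ry":0,"rz":0},{"grip":1,"x":0,"y":0,"z":-30,"rx":0,"ry":0,"rz":0},{"grip":1,"x":0,"y":0,"z":-10,"rx":0,"ry":0,"rz":0},{"grip":1,"x":0,"y":0,"z":0,"rx":0,"ry":0,"rz":0}]' 60
python3 - <<'E'
from h import *
c=cam("wrist"); s=get_state(); f=c["frame"][:,:,::-1]; cv2.imwrite("pics/w5.png",f)
z=s["eef_pos"][2]-.187+.026
print(p2w(c,[(318,113)],z)-s["eef_pos"][:2], z)
import go; go.rel(.5703,-.1259,.290,4.35)
E
```

```text
time: 4.73
eef_pos: [0.6337, 0.22, 0.3126]
tcp_rot: [0.998, 0.058, 0.005, -0.001]
contact_force: [-0.2, -0.0, -2.7]
opening: 0.265
[[-0.00654714  0.07607508]] 0.14794649574915755
t 4.78 pos [0.6328 0.2198 0.3089] a 6.68 tilt 0.23 q [ 0.18  0.36  1.66 -0.    1.11  0.07]
rz 2.3  -> a 4.4 (q6 end ~-16.8 deg) shift [-88.6 339.9  18.9] rows>= 8.6
```

View pics/w5.png

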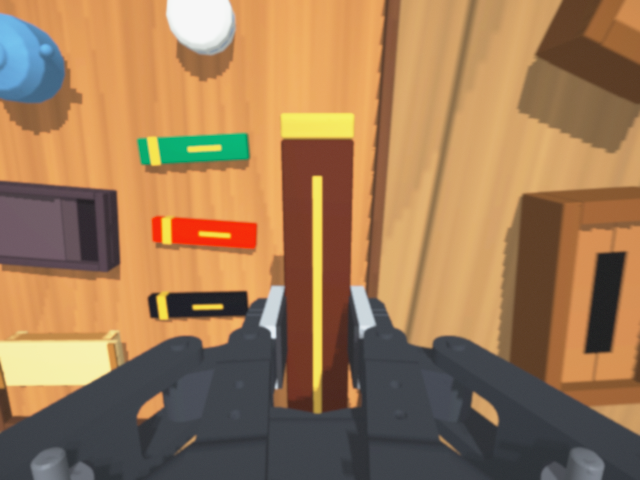

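```bash
python3 -m jog '[{"grip":1,"x":0,"y":0,"z":3,"rx":0,"ry":0,"rz":2.3},{"grip":1,"x":-10,"y":37,"z":3,"rx":0,"ry":0,"rz":0},{"grip":1,"x":-10,"y":38,"z":3,"rx":0,"ry":0,"rz":0},{"grip":1,"x":-10,"y":38,"z":3,"rx":0,"ry":0,"rz":0},{"grip":1,"x":-10,"y":38,"z":3,"rx":0,"ry":0,"rz":0},{"grip":1,"x":-10,"y":38,"z":3,"rx":0,"ry":0,"rz":0},{"grip":1,"x":-10,"y":38,"z":3,"rx":0,"ry":0,"rz":0},{"grip":1,"x":-10,"y":38,"z":3,"rx":0,"ry":0,"rz":0}]' 60
python3 -m jog '[{"grip":1,"x":-10,"y":38,"z":0,"rx":0,"ry":0,"rz":0},{"grip":1,"x":-9,"y":37,"z":0,"rx":0,"ry":0,"rz":0},{"grip":1,"x":0,"y":0,"z":20,"rx":0,"ry":0,"rz":0},{"grip":1,"x":0,"y":0,"z":30,"rx":0,"ry":0,"rz":0},{"grip":1,"x":0,"y":0,"z":0,"rx":0,"ry":0,"rz":0},{"grip":1,"x":0,"y":0,"z":0,"rx":0,"ry":0,"rz":0},{"grip":1,"x":0,"y":0,"z":0,"rx":0,"ry":0,"rz":0}]'
python3 - <<'E'
from h import *
c=cam("wrist"); s=get_state(); f=c["frame"][:,:,::-1]; cv2.imwrite("pics/w6.png",f)
import go; go.rel(.5703,-.1259,.182,4.35)
E
```

```text
time: 5.45
eef_pos: [0.5811, -0.0512, 0.2792]
tcp_rot: [0.999, 0.038, -0.003, -0.001]
contact_force: [-0.1, -0.5, -2.8]
opening: 0.265
time: 6.03
eef_pos: [0.5695, -0.1256, 0.2319]
tcp_rot: [0.999, 0.039, -0.001, -0.0]
contact_force: [0.1, 0.4, -2.4]
opening: 0.263
t 6.08 pos [ 0.5701 -0.1256  0.2332] a 4.43 tilt 0.03 q [-0.39  0.29  1.92  0.    0.94 -0.47]
rz 0.1  -> a 4.3 (q6 end ~-16.8 deg) shift [ 0.2  0.3 51.2] rows>= 1.2
```

View pics/w6.png

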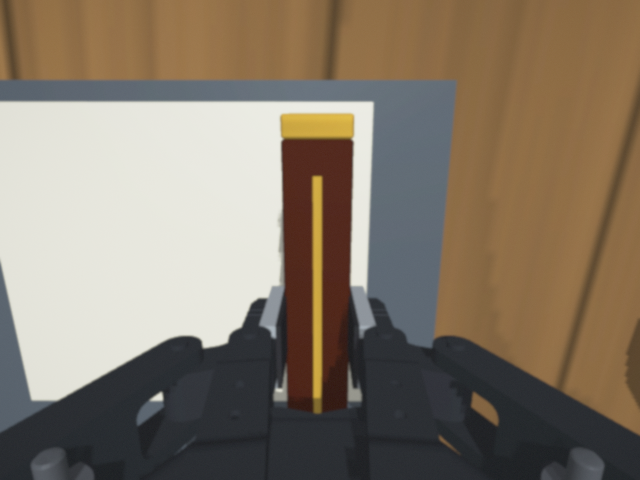

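```bash
python3 -m jog '[{"grip":1,"x":0,"y":0,"z":18,"rx":0,"ry":0,"rz":0},{"grip":1,"x":0,"y":0,"z":18,"rx":0,"ry":0,"rz":0},{"grip":1,"x":0,"y":0,"z":8,"rx":0,"ry":0,"rz":0},{"grip":1,"x":0,"y":0,"z":3,"rx":0,"ry":0,"rz":0},{"grip":1,"x":0,"y":0,"z":2,"rx":0,"ry":0,"rz":0},{"grip":1,"x":0,"y":0,"z":1,"rx":0,"ry":0,"rz":0},{"grip":1,"x":0,"y":0,"z":0,"rx":0,"ry":0,"rz":0},{"grip":1,"x":0,"y":0,"z":0,"rx":0,"ry":0,"rz":0}]' 60
python3 go.py .5703 -.1259 .182 4.35
```

```text
time: 6.75
eef_pos: [0.5702, -0.1263, 0.1838]
tcp_rot: [0.999, 0.038, 0.001, 0.0]
contact_force: [0.4, 0.1, -0.7]
opening: 0.262
t 6.75 pos [ 0.5702 -0.1263  0.1838] a 4.38 tilt 0.11 q [-0.39  0.37  1.93  0.    0.85 -0.47]
rz 0.0  -> a 4.4 (q6 end ~-16.8 deg) shift [ 0.1 -0.3  1.8] rows>= 0.0
```

```bash
python3 -m jog '[{"grip":1,"x":0,"y":0,"z":1,"rx":0,"ry":0,"rz":0},{"grip":1,"x":0,"y":0,"z":0,"rx":0,"ry":0,"rz":0},{"grip":1,"x":0,"y":0,"z":0,"rx":0,"ry":0,"rz":0}]' 60
python3 -m jog '[{"grip":0.6,"x":0,"y":0,"z":0,"rx":0,"ry":0,"rz":0},{"grip":0.5,"x":0,"y":0,"z":0,"rx":0,"ry":0,"rz":0},{"grip":0.4,"x":0,"y":0,"z":0,"rx":0,"ry":0,"rz":0},{"grip":0.4,"x":0,"y":0,"z":-20,"rx":0,"ry":0,"rz":0},{"grip":0.2,"x":0,"y":0,"z":-40,"rx":0,"ry":0,"rz":0},{"grip":0,"x":0,"y":0,"z":-40,"rx":0,"ry":0,"rz":0},{"grip":0,"x":0,"y":0,"z":-40,"rx":0,"ry":0,"rz":0},{"grip":0,"x":0,"y":0,"z":0,"rx":0,"ry":0,"rz":0}]' 40
python3 - <<'E'
from h import *
c=cam("wrist"); cv2.imwrite("pics/w7.png",c["frame"][:,:,::-1])
import pickle; pickle.dump(c,open("w7.pkl","wb"))
t=cam("top"); f=t["frame"][:,:,::-1]; cv2.imwrite("pics/t7.png",cv2.resize(f[135:305,340:525],None,fx=3.5,fy=3.5,interpolation=cv2.INTER_CUBIC))
import go; go.rel(.45,.209,.30,90)
E
```

```text
time: 7.0
eef_pos: [0.5698, -0.1261, 0.182]
tcp_rot: [0.999, 0.038, 0.0, 0.0]
contact_force: [-0.2, -0.0, -2.6]
opening: 0.261
time: 7.67
eef_pos: [0.5724, -0.1271, 0.3326]
tcp_rot: [0.999, 0.038, 0.008, 0.004]
contact_force: [0.6, -0.5, 0.7]
opening: 0.998
t 7.77 pos [ 0.5705 -0.1264  0.3252] a 4.38 tilt 0.39 q [-0.39  0.17  1.87 -0.    1.1  -0.47]
rz -85.6  -> a 90.0 (q6 end ~-65.1 deg) shift [ 335.4 -120.5   25.2] rows>= 8.7
```

View pics/w7.png

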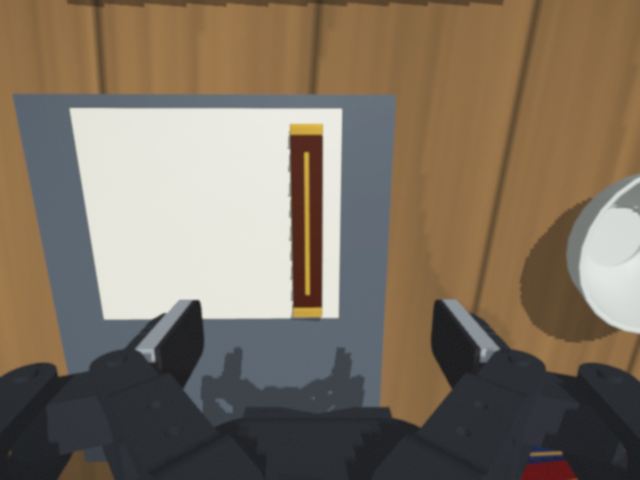

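View pics/t7.png

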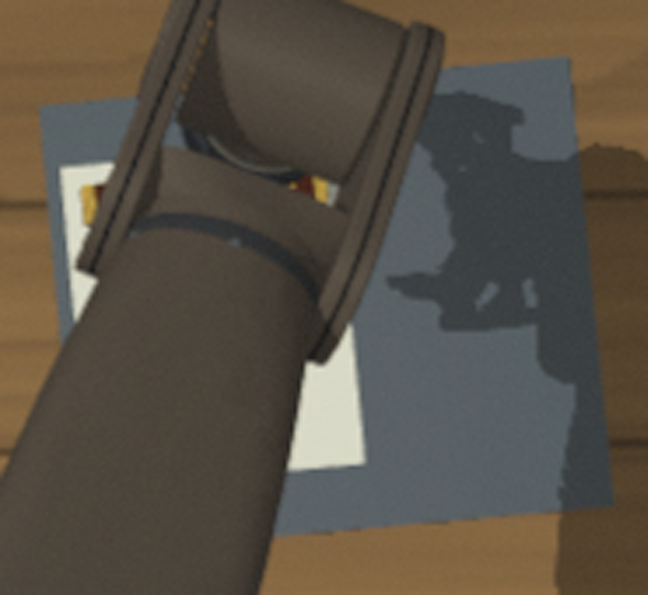

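```bash
python3 - <<'E'
from h import *
import pickle; c=pickle.load(open("w7.pkl","rb"))
cv2.imwrite("pics/w7z.png",cv2.resize(c["frame"][95:335,255:405,::-1],None,fx=2.5,fy=2.5,interpolation=cv2.INTER_CUBIC))
pc=p2w(c,[(71,107.5),(342,108),(339.5,318.5),(104,320)],.003)
print((np.linalg.norm(np.roll(pc,-1,0)-pc,axis=1)*1e3).round(1))
m=pc.mean(0); v=pc[1]-pc[0]+pc[2]-pc[3]; a=np.arctan2(v[1],v[0]); print("paper",m.round(4),np.rad2deg(a).round(2))
T=lambda q:((q-m)@np.array([[np.cos(a),-np.sin(a)],[np.sin(a),np.cos(a)]])*1e3).round(1)
print(T(p2w(c,[(290,124),(323,124),(322,318),(291.5,318)],.021)), T(pc))
E
```

```text
[199.2 171.7 201.3 171.4]
paper [ 0.4963 -0.1306] 4.32
[[ 61.7  73.8]
 [ 85.   73.9]
 [ 85.  -76.2]
 [ 60.3 -76. ]] [[ -99.6   85.7]
 [  99.6   85.8]
 [ 100.6  -85.8]
 [-100.7  -85.7]]
```

View pics/w7z.png

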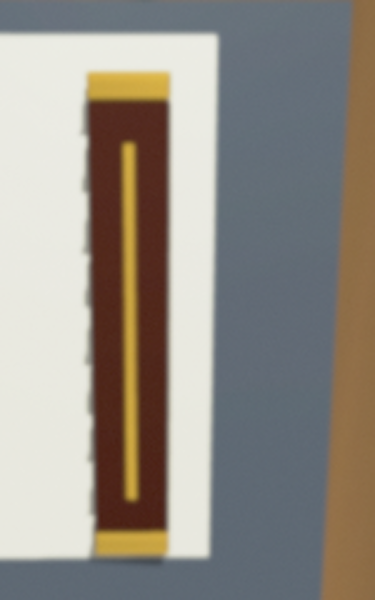

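The weight sits with its far edge 15.0 mm in from the paper's far edge, square and centred within about 1 mm. Next is the inkstone.

```bash
python3 -m jog '[{"grip":0,"x":0,"y":0,"z":0,"rx":0,"ry":0,"rz":-7},{"grip":0,"x":0,"y":0,"z":0,"rx":0,"ry":0,"rz":-7},{"grip":0,"x":0,"y":0,"z":0,"rx":0,"ry":0,"rz":-7},{"grip":0,"x":0,"y":0,"z":0,"rx":0,"ry":0,"rz":-7},{"grip":0,"x":0,"y":0,"z":0,"rx":0,"ry":0,"rz":-7},{"grip":0,"x":0,"y":0,"z":0,"rx":0,"ry":0,"rz":-7},{"grip":0,"x":0,"y":0,"z":0,"rx":0,"ry":0,"rz":-7},{"grip":0,"x":0,"y":0,"z":0,"rx":0,"ry":0,"rz":-7}]' 40
python3 -m jog '[{"grip":0,"x":0,"y":0,"z":0,"rx":0,"ry":0,"rz":-7},{"grip":0,"x":0,"y":0,"z":0,"rx":0,"ry":0,"rz":-7},{"grip":0,"x":0,"y":0,"z":0,"rx":0,"ry":0,"rz":-7},{"grip":0,"x":0,"y":0,"z":0,"rx":0,"ry":0,"rz":-7},{"grip":0,"x":0,"y":0,"z":0,"rx":0,"ry":0,"rz":-3}]' 40
python3 go.py .45 .209 .30 91.5
```

```text
time: 8.43
eef_pos: [0.5692, -0.1259, 0.3194]
tcp_rot: [0.863, 0.505, -0.001, -0.002]
contact_force: [0.3, 1.1, 0.1]
opening: 1.005
time: 8.85
eef_pos: [0.5692, -0.1259, 0.3193]
tcp_rot: [0.697, 0.717, -0.001, -0.002]
contact_force: [0.5, -0.6, 0.2]
opening: 1.0
t 8.85 pos [ 0.5692 -0.1259  0.3193] a 91.66 tilt 0.24 q [-0.39  0.17  1.88 -0.    1.1  -1.99]
rz 0.2  -> a 91.5 (q6 end ~-66.6 deg) shift [ 337.9 -110.4   19.3] rows>= 8.7
```

```bash
python3 -m jog '[{"grip":0,"x":38,"y":-12,"z":0,"rx":0,"ry":0,"rz":0},{"grip":0,"x":38,"y":-12,"z":0,"rx":0,"ry":0,"rz":0},{"grip":0,"x":38,"y":-12,"z":0,"rx":0,"ry":0,"rz":0},{"grip":0,"x":38,"y":-12,"z":0,"rx":0,"ry":0,"rz":0},{"grip":0,"x":38,"y":-12,"z":0,"rx":0,"ry":0,"rz":0},{"grip":0,"x":38,"y":-12,"z":0,"rx":0,"ry":0,"rz":0},{"grip":0,"x":38,"y":-12,"z":0,"rx":0,"ry":0,"rz":0},{"grip":0,"x":38,"y":-12,"z":0,"rx":0,"ry":0,"rz":0}]' 40
python3 -m jog '[{"grip":0,"x":34,"y":-12,"z":0,"rx":0,"ry":0,"rz":0},{"grip":0,"x":0,"y":0,"z":0,"rx":0,"ry":0,"rz":0},{"grip":0,"x":0,"y":0,"z":0,"rx":0,"ry":0,"rz":0}]' 40
python3 - <<'E'
from h import *
c=cam("wrist"); cv2.imwrite("pics/w8.png",c["frame"][:,:,::-1])
import pickle; pickle.dump(c,open("w8.pkl","wb"))
import go; go.rel(.45,.209,.30,91.5)
E
```

```text
time: 9.52
eef_pos: [0.4649, 0.177, 0.3199]
tcp_rot: [0.699, 0.715, -0.001, -0.001]
contact_force: [1.2, 0.0, -0.5]
opening: 0.998
time: 9.77
eef_pos: [0.4523, 0.2106, 0.3199]
tcp_rot: [0.697, 0.717, -0.002, -0.001]
contact_force: [-0.4, -0.2, 0.0]
opening: 0.997
t 9.82 pos [0.453  0.2096 0.3202] a 91.49 tilt 0.16 q [ 0.23 -0.02  2.07 -0.    1.08 -1.37]
rz -0.0  -> a 91.5 (q6 end ~-66.6 deg) shift [-0.5 -3.  20.2] rows>= 0.5
```

View pics/w8.png

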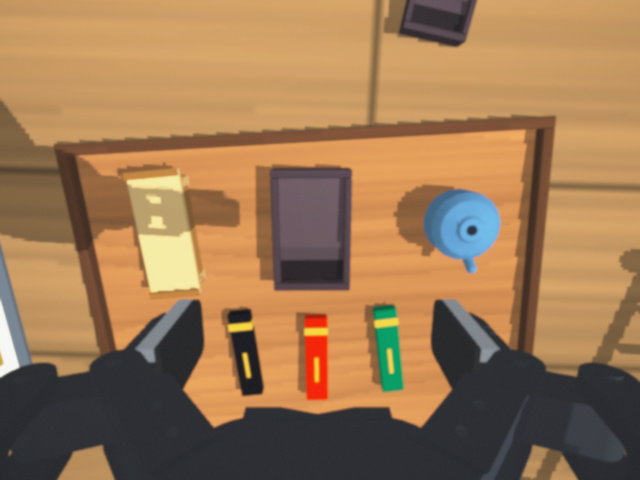

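```bash
python3 - <<'E'
from h import *
import pickle; c=pickle.load(open("w8.pkl","rb"))
cv2.imwrite("pics/w8z.png",cv2.resize(c["frame"][155:405,110:510,::-1],None,fx=2,fy=2,interpolation=cv2.INTER_CUBIC))
E
```

```text
(no output)
```

View pics/w8z.png

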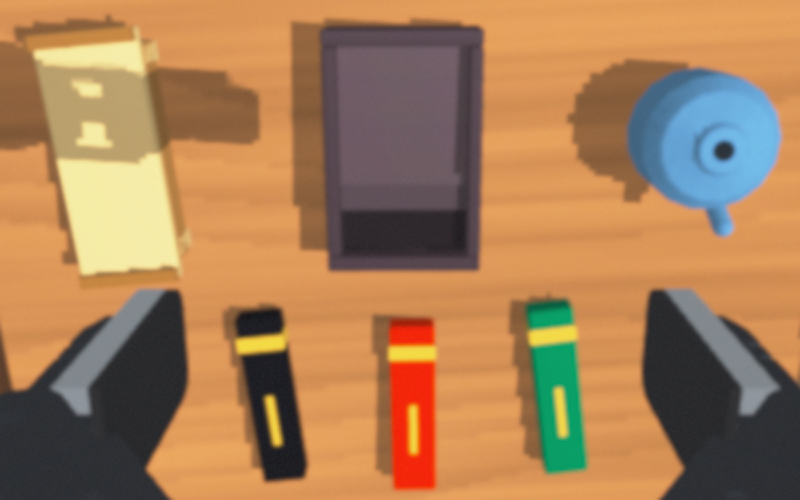

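```bash
python3 - <<'E'
from h import *
import pickle; c=pickle.load(open("w8.pkl","rb"))
print("camera",(-c["R"].T@c["t"]).round(3))
Z=lambda L:[(110+(u+.5)/2-.5,155+(v+.5)/2-.5) for u,v in L]
def rep(n,uv,z):
    q=p2w(c,uv,z); m=q.mean(0)
    print(n,"centre",m.round(4),"edges mm",(np.linalg.norm(np.roll(q,-1,0)-q,axis=1)*1e3).round(1),"ang",[round(float(np.rad2deg(np.arctan2(*(b-a)[::-1]))),1) for a,b in zip(q,np.roll(q,-1,0))])
rep("ink",Z([(322,29),(482,28),(479,270),(330,270)]),.028)
rep("rest",Z([(27,34),(138,27),(182,270),(80,283)]),.029)
rep("verm",Z([(390,326),(434,326),(434,488),(394,488)]),.018)
rep("black",Z([(237,318),(282,313),(306,474),(264,480)]),.018)
rep("green",Z([(527,306),(570,303),(586,468),(545,471)]),.018)
print("knob",p2w(c,Z([(723,150)]),.046), "spout",p2w(c,Z([(725,232)]),.035))
E
```

```text
camera [0.386 0.211 0.29 ]
ink centre [0.4475 0.2079] edges mm [54.2 87.6 54.8 87.2] ang [92.0, 2.2, -88.4, -178.2]
rest centre [0.4518 0.1038] edges mm [37.8 88.  38.3 90.7] ang [95.1, 6.8, -80.7, -173.5]
verm centre [0.555  0.2143] edges mm [17.1 73.2 16.6 73.3] ang [91.6, 2.0, -88.3, -177.6]
black centre [0.5518 0.1579] edges mm [17.7 72.4 17.7 73.1] ang [98.5, 6.9, -79.0, -173.1]
green centre [0.5444 0.2716] edges mm [16.6 74.1 16.8 74.2] ang [96.0, 9.7, -83.5, -170.5]
knob [[0.43887645 0.31296369]] spout [[0.47080173 0.32219599]]
```

```bash
python3 go.py .4485 .208 .183 91.9
python3 -m jog '[{"grip":0,"x":-1,"y":-4.5,"z":30,"rx":0,"ry":0,"rz":-0.4},{"grip":0,"x":0,"y":0,"z":35,"rx":0,"ry":0,"rz":0},{"grip":0,"x":0,"y":0,"z":35,"rx":0,"ry":0,"rz":0},{"grip":0,"x":0,"y":0,"z":15,"rx":0,"ry":0,"rz":0},{"grip":0,"x":0,"y":0,"z":10,"rx":0,"ry":0,"rz":0},{"grip":0,"x":0,"y":0,"z":0,"rx":0,"ry":0,"rz":0},{"grip":0,"x":0,"y":0,"z":0,"rx":0,"ry":0,"rz":0},{"grip":0,"x":0,"y":0,"z":0,"rx":0,"ry":0,"rz":0}]' 40
python3 go.py .4485 .208 .183 91.9
```

```text
t 9.82 pos [0.453  0.2096 0.3202] a 91.49 tilt 0.16 q [ 0.23 -0.02  2.07 -0.    1.08 -1.37]
rz -0.4  -> a 91.9 (q6 end ~-67.0 deg) shift [ -1.5  -4.5 137.2] rows>= 3.3
time: 10.48
eef_pos: [0.4503, 0.2078, 0.1981]
tcp_rot: [0.696, 0.718, 0.001, 0.001]
contact_force: [-0.3, 0.2, 1.1]
opening: 1.001
t 10.48 pos [0.4503 0.2078 0.1981] a 91.72 tilt 0.16 q [ 0.23  0.18  2.14 -0.    0.83 -1.37]
rz -0.2  -> a 91.9 (q6 end ~-67.0 deg) shift [ 0.3 -1.8 15.1] rows>= 0.4
```

```bash
python3 -m jog '[{"grip":0,"x":0,"y":-1.5,"z":8,"rx":0,"ry":0,"rz":0},{"grip":0,"x":0,"y":0,"z":5,"rx":0,"ry":0,"rz":0},{"grip":0,"x":0,"y":0,"z":0,"rx":0,"ry":0,"rz":0}]' 40
python3 -m jog '[{"grip":1,"x":0,"y":0,"z":0,"rx":0,"ry":0,"rz":0},{"grip":1,"x":0,"y":0,"z":0,"rx":0,"ry":0,"rz":0},{"grip":1,"x":0,"y":0,"z":0,"rx":0,"ry":0,"rz":0},{"grip":1,"x":0,"y":0,"z":0,"rx":0,"ry":0,"rz":0},{"grip":1,"x":0,"y":0,"z":0,"rx":0,"ry":0,"rz":0},{"grip":1,"x":0,"y":0,"z":0,"rx":0,"ry":0,"rz":0}]' 70
python3 - <<'E'
from h import *
c=cam("wrist"); cv2.imwrite("pics/w9.png",c["frame"][:,:,::-1])
import go; go.rel(.4485,.208,.183,91.9)
E
```

```text
time: 10.73
eef_pos: [0.4473, 0.208, 0.1832]
tcp_rot: [0.696, 0.718, -0.0, -0.0]
contact_force: [-0.6, -0.7, -0.6]
opening: 0.999
time: 11.23
eef_pos: [0.4482, 0.2082, 0.1845]
tcp_rot: [0.696, 0.718, 0.001, 0.0]
contact_force: [-0.5, 0.6, 5.3]
opening: 0.638
t 11.28 pos [0.4482 0.2082 0.1846] a 91.79 tilt 0.1 q [ 0.23  0.2   2.14 -0.    0.8  -1.37]
rz -0.1  -> a 91.9 (q6 end ~-67.0 deg) shift [-0.2  0.2  1.6] rows>= 0.0
```

View pics/w9.png

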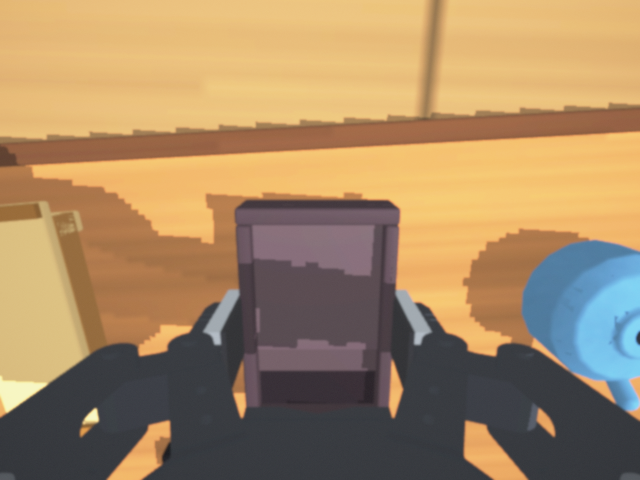

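```bash
python3 -m jog '[{"grip":1,"x":0,"y":0,"z":-10,"rx":0,"ry":0,"rz":0},{"grip":1,"x":0,"y":0,"z":-25,"rx":0,"ry":0,"rz":0},{"grip":1,"x":0,"y":0,"z":-35,"rx":0,"ry":0,"rz":0},{"grip":1,"x":0,"y":0,"z":-35,"rx":0,"ry":0,"rz":-2.5},{"grip":1,"x":0,"y":0,"z":-10,"rx":0,"ry":0,"rz":0},{"grip":1,"x":0,"y":0,"z":0,"rx":0,"ry":0,"rz":0}]' 70
python3 - <<'E'
from h import *
c=cam("wrist"); cv2.imwrite("pics/w10.png",c["frame"][:,:,::-1])
s=get_state(); print("near end rel TCP",p2w(c,[(318,201.5)],s["eef_pos"][2]-.1846+.028)-s["eef_pos"][:2], s["opening"])
import go; go.rel(.4533,-.2947,.290,94.33)
E
```

```text
time: 11.78
eef_pos: [0.4484, 0.2083, 0.302]
tcp_rot: [0.68, 0.733, 0.003, 0.002]
contact_force: [0.3, -0.2, -2.5]
opening: 0.635
near end rel TCP [[-0.04402775 -0.00078159]] 0.6327638997467141
t 11.83 pos [0.4476 0.208  0.2993] a 94.24 tilt 0.11 q [ 0.23  0.    2.1   0.    1.04 -1.42]
rz -0.1  -> a 94.3 (q6 end ~-127.4 deg) shift [-501.7  -32.2    9.3] rows>= 12.3
```

View pics/w10.png

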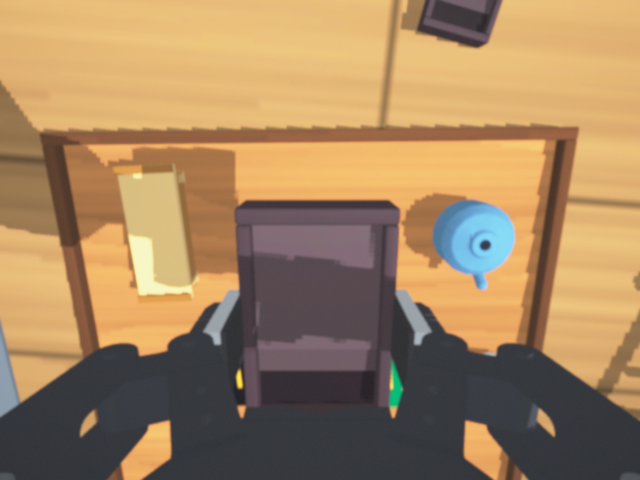

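```bash
python3 -m jog '[{"grip":1,"x":-38,"y":-2.5,"z":0,"rx":0,"ry":0,"rz":0},{"grip":1,"x":-39,"y":-2.5,"z":0,"rx":0,"ry":0,"rz":0},{"grip":1,"x":-39,"y":-2.5,"z":0,"rx":0,"ry":0,"rz":0},{"grip":1,"x":-39,"y":-2.5,"z":0,"rx":0,"ry":0,"rz":0},{"grip":1,"x":-39,"y":-2.5,"z":0,"rx":0,"ry":0,"rz":0},{"grip":1,"x":-39,"y":-2.5,"z":0,"rx":0,"ry":0,"rz":0},{"grip":1,"x":-39,"y":-2.5,"z":0,"rx":0,"ry":0,"rz":0},{"grip":1,"x":-39,"y":-2.5,"z":0,"rx":0,"ry":0,"rz":0}]' 70
python3 -m jog '[{"grip":1,"x":-39,"y":-2.5,"z":0,"rx":0,"ry":0,"rz":0},{"grip":1,"x":-39,"y":-2.5,"z":0,"rx":0,"ry":0,"rz":0},{"grip":1,"x":-39,"y":-2.5,"z":0,"rx":0,"ry":0,"rz":0},{"grip":1,"x":-39,"y":-2.5,"z":0,"rx":0,"ry":0,"rz":0},{"grip":1,"x":-34,"y":-2,"z":0,"rx":0,"ry":0,"rz":0},{"grip":1,"x":0,"y":0,"z":30,"rx":0,"ry":0,"rz":0},{"grip":1,"x":0,"y":0,"z":30,"rx":0,"ry":0,"rz":0},{"grip":1,"x":0,"y":0,"z":0,"rx":0,"ry":0,"rz":0}]' 70
python3 -m jog '[{"grip":1,"x":0,"y":0,"z":0,"rx":0,"ry":0,"rz":0},{"grip":1,"x":0,"y":0,"z":0,"rx":0,"ry":0,"rz":0}]' 70
python3 - <<'E'
from h import *
c=cam("wrist"); cv2.imwrite("pics/w11.png",c["frame"][:,:,::-1])
import go; go.rel(.4533,-.2947,.180,94.33)
E
```

```text
time: 12.5
eef_pos: [0.4493, -0.1049, 0.2953]
tcp_rot: [0.681, 0.733, -0.001, -0.003]
contact_force: [1.3, -0.7, -2.4]
opening: 0.635
time: 13.17
eef_pos: [0.4496, -0.2918, 0.2291]
tcp_rot: [0.681, 0.732, 0.0, -0.01]
contact_force: [-2.0, 2.2, -3.9]
opening: 0.633
time: 13.33
eef_pos: [0.453, -0.2934, 0.2379]
tcp_rot: [0.68, 0.733, 0.0, -0.001]
contact_force: [0.5, 0.5, -2.1]
opening: 0.632
t 13.38 pos [ 0.4535 -0.2938  0.2393] a 94.31 tilt 0.04 q [-0.76  0.19  2.02 -0.    0.93 -2.41]
rz -0.0  -> a 94.3 (q6 end ~-127.4 deg) shift [-0.9 -0.2 59.3] rows>= 1.4
```

View pics/w11.png

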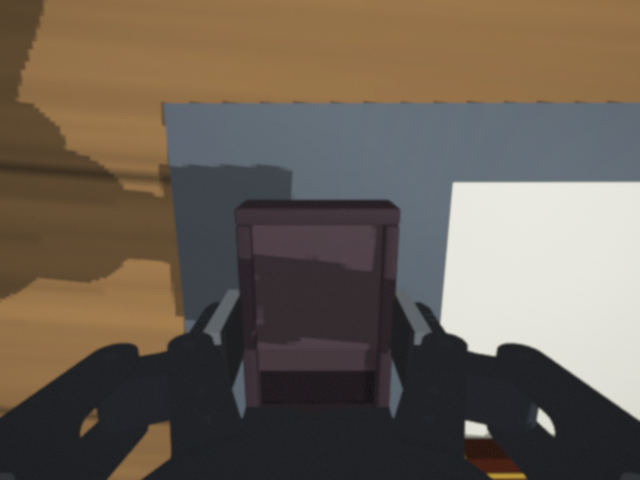

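```bash
python3 -m jog '[{"grip":1,"x":-0.5,"y":0,"z":20,"rx":0,"ry":0,"rz":0},{"grip":1,"x":0,"y":0,"z":20,"rx":0,"ry":0,"rz":0},{"grip":1,"x":0,"y":0,"z":10,"rx":0,"ry":0,"rz":0},{"grip":1,"x":0,"y":0,"z":4,"rx":0,"ry":0,"rz":0},{"grip":1,"x":0,"y":0,"z":2,"rx":0,"ry":0,"rz":0},{"grip":1,"x":0,"y":0,"z":0,"rx":0,"ry":0,"rz":0},{"grip":1,"x":0,"y":0,"z":0,"rx":0,"ry":0,"rz":0},{"grip":1,"x":0,"y":0,"z":0,"rx":0,"ry":0,"rz":0}]' 70
python3 - <<'E'
from h import *
c=cam("wrist"); cv2.imwrite("pics/w12.png",c["frame"][:,:,::-1])
import go; go.rel(.4533,-.2947,.180,94.33)
E
```

```text
time: 14.05
eef_pos: [0.4537, -0.2949, 0.184]
tcp_rot: [0.68, 0.733, -0.0, 0.001]
contact_force: [-0.1, 0.0, -3.0]
opening: 0.636
t 14.1 pos [ 0.4536 -0.2948  0.1838] a 94.28 tilt 0.11 q [-0.76  0.29  2.03 -0.    0.82 -2.41]
rz -0.0  -> a 94.3 (q6 end ~-127.4 deg) shift [ 0.1 -0.3  3.8] rows>= 0.1
```

View pics/w12.png

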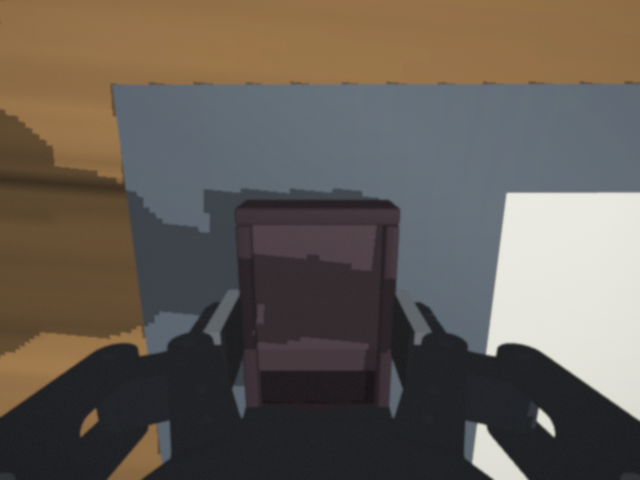

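```bash
python3 -m jog '[{"grip":1,"x":0,"y":0,"z":2,"rx":0,"ry":0,"rz":0},{"grip":1,"x":0,"y":0,"z":1.5,"rx":0,"ry":0,"rz":0},{"grip":1,"x":0,"y":0,"z":0,"rx":0,"ry":0,"rz":0},{"grip":1,"x":0,"y":0,"z":0,"rx":0,"ry":0,"rz":0}]' 70
python3 -m jog '[{"grip":0.2,"x":0,"y":0,"z":0,"rx":0,"ry":0,"rz":0},{"grip":0.2,"x":0,"y":0,"z":0,"rx":0,"ry":0,"rz":0},{"grip":0,"x":0,"y":0,"z":0,"rx":0,"ry":0,"rz":0},{"grip":0,"x":0,"y":0,"z":-20,"rx":0,"ry":0,"rz":0},{"grip":0,"x":0,"y":0,"z":-40,"rx":0,"ry":0,"rz":0},{"grip":0,"x":0,"y":0,"z":-40,"rx":0,"ry":0,"rz":0},{"grip":0,"x":0,"y":0,"z":-30,"rx":0,"ry":0,"rz":0},{"grip":0,"x":0,"y":0,"z":0,"rx":0,"ry":0,"rz":0}]' 70
python3 - <<'E'
from h import *
c=cam("wrist"); cv2.imwrite("pics/w13.png",c["frame"][:,:,::-1])
import pickle; pickle.dump(c,open("w13.pkl","wb"))
cv2.imwrite("pics/w13z.png",cv2.resize(c["frame"][130:350,160:480,::-1],None,fx=2.5,fy=2.5,interpolation=cv2.INTER_CUBIC))
import go; go.rel(.454,.1035,.300,97)
E
```

```text
time: 14.43
eef_pos: [0.4534, -0.2947, 0.1796]
tcp_rot: [0.68, 0.733, 0.0, 0.0]
contact_force: [0.9, -0.3, 0.1]
opening: 0.637
time: 15.1
eef_pos: [0.455, -0.296, 0.3176]
tcp_rot: [0.68, 0.733, -0.0, 0.007]
contact_force: [0.5, -0.7, 1.5]
opening: 1.0
t 15.15 pos [ 0.4543 -0.2954  0.3142] a 94.28 tilt 0.57 q [-0.76  0.09  1.98 -0.    1.06 -2.41]
rz -2.7  -> a 97.0 (q6 end ~-84.2 deg) shift [396.   48.3  14.2] rows>= 9.7
```

View pics/w13.png

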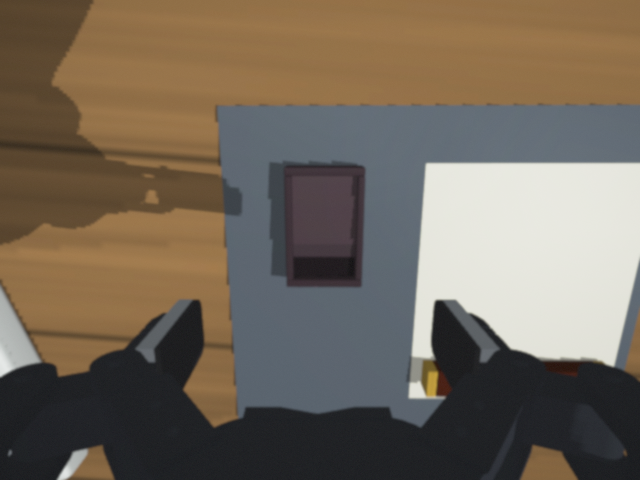

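View pics/w13z.png

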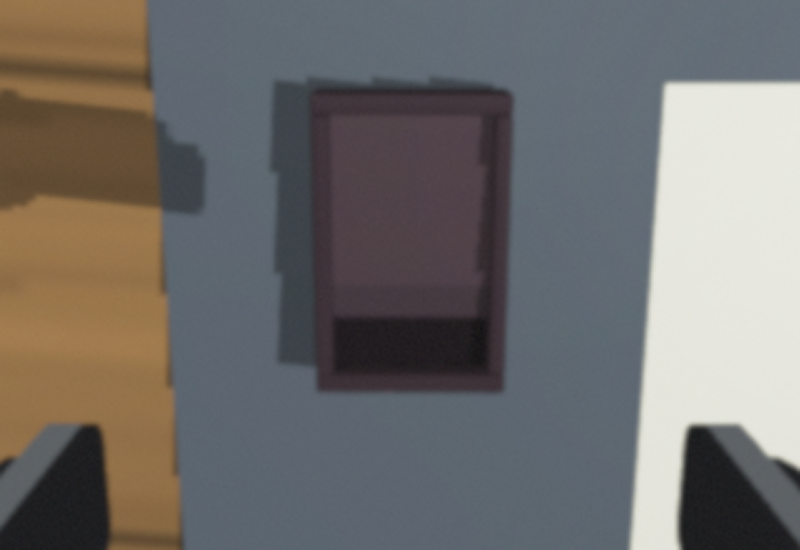

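```bash
cat >> h.py <<'E'
def zz(L,x0,y0,f): return [(x0+(u+.5)/f-.5,y0+(v+.5)/f-.5) for u,v in L]
PC=np.array([.497,-.131]); PA=np.deg2rad(4.33)
def T(q,m=PC,a=PA): return ((np.atleast_2d(q)-m)@np.array([[np.cos(a),-np.sin(a)],[np.sin(a),np.cos(a)]])*1e3).round(1)
def W(x,y,m=PC,a=PA): return (np.array(m)+np.array([x*np.cos(a)-y*np.sin(a),x*np.sin(a)+y*np.cos(a)])/1e3).round(4)
E
python3 - <<'E'
from h import *
import pickle; c=pickle.load(open("w13.pkl","rb"))
Z=lambda L:zz(L,160,130,2.5)
print("ink top",T(p2w(c,Z([(313,94),(512,94),(503,391),(319,391)]),.023)))
print("paper right edge",T(p2w(c,Z([(665,81),(630,548)]),.003)),"mat right edge",T(p2w(c,Z([(148,0),(181,548)]),.003)))
E
```

```text
ink top [[ -99.9 -184.8]
 [ -99.9 -130.6]
 [ -13.2 -130.4]
 [ -13.  -185.1]]
paper right edge [[-102.1  -84. ]
 [  51.   -84.1]] mat right edge [[-124.9 -233.4]
 [  51.9 -234.7]]
```

```bash
python3 -m jog '[{"grip":0,"x":0,"y":0,"z":0,"rx":0,"ry":0,"rz":-2.7},{"grip":0,"x":39,"y":5,"z":0,"rx":0,"ry":0,"rz":0},{"grip":0,"x":39,"y":5,"z":0,"rx":0,"ry":0,"rz":0},{"grip":0,"x":39,"y":5,"z":0,"rx":0,"ry":0,"rz":0},{"grip":0,"x":39,"y":5,"z":0,"rx":0,"ry":0,"rz":0},{"grip":0,"x":39,"y":5,"z":0,"rx":0,"ry":0,"rz":0},{"grip":0,"x":39,"y":5,"z":0,"rx":0,"ry":0,"rz":0},{"grip":0,"x":39,"y":5,"z":0,"rx":0,"ry":0,"rz":0}]' 40
python3 -m jog '[{"grip":0.3,"x":39,"y":5,"z":0,"rx":0,"ry":0,"rz":0},{"grip":0.3,"x":39,"y":4,"z":0,"rx":0,"ry":0,"rz":0},{"grip":0.3,"x":39,"y":4,"z":0,"rx":0,"ry":0,"rz":0},{"grip":0.3,"x":4,"y":0,"z":30,"rx":0,"ry":0,"rz":0},{"grip":0.3,"x":0,"y":0,"z":0,"rx":0,"ry":0,"rz":0},{"grip":0.3,"x":0,"y":0,"z":0,"rx":0,"ry":0,"rz":0},{"grip":0.3,"x":0,"y":0,"z":0,"rx":0,"ry":0,"rz":0}]' 40
python3 - <<'E'
from h import *
c=cam("wrist"); cv2.imwrite("pics/w14.png",c["frame"][:,:,::-1])
import pickle; pickle.dump(c,open("w14.pkl","wb"))
import go; go.rel(.4525,.104,.19,97)
E
```

```text
time: 15.82
eef_pos: [0.4537, -0.0173, 0.3077]
tcp_rot: [0.663, 0.749, -0.001, -0.001]
contact_force: [0.5, 0.9, 0.1]
opening: 1.0
time: 16.4
eef_pos: [0.4529, 0.102, 0.2788]
tcp_rot: [0.663, 0.749, -0.001, -0.001]
contact_force: [0.5, -0.2, 1.0]
opening: 0.7
t 16.45 pos [0.4533 0.1017 0.2795] a 96.9 tilt 0.01 q [ 0.   -0.04  2.18 -0.    1.   -1.69]
rz -0.1  -> a 97.0 (q6 end ~-84.1 deg) shift [ 2.4 -0.5 89.5] rows>= 2.2
```

View pics/w14.png

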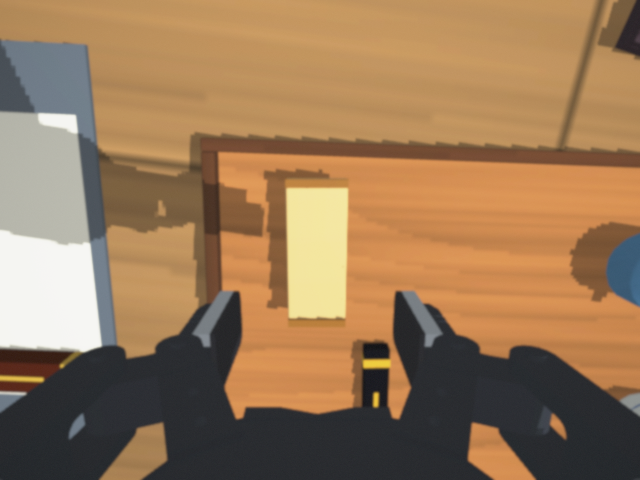

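```bash
python3 - <<'E'
from h import *
import pickle; c=pickle.load(open("w14.pkl","rb"))
cv2.imwrite("pics/w14z.png",cv2.resize(c["frame"][165:340,190:420,::-1],None,fx=3.4,fy=3.4,interpolation=cv2.INTER_CUBIC))
q=p2w(c,[(286,179),(348.5,179),(345.5,325.5),(289,325.5)],.0305); print(q.mean(0).round(4),(np.linalg.norm(np.roll(q,-1,0)-q,axis=1)*1e3).round(1),[round(float(np.rad2deg(np.arctan2(*(b-a)[::-1]))),1) for a,b in zip(q,np.roll(q,-1,0))])
E
```

```text
[0.453  0.1039] [35.5 91.3 35.6 91.3] [96.9, 7.0, -83.1, -173.1]
```

View pics/w14z.png

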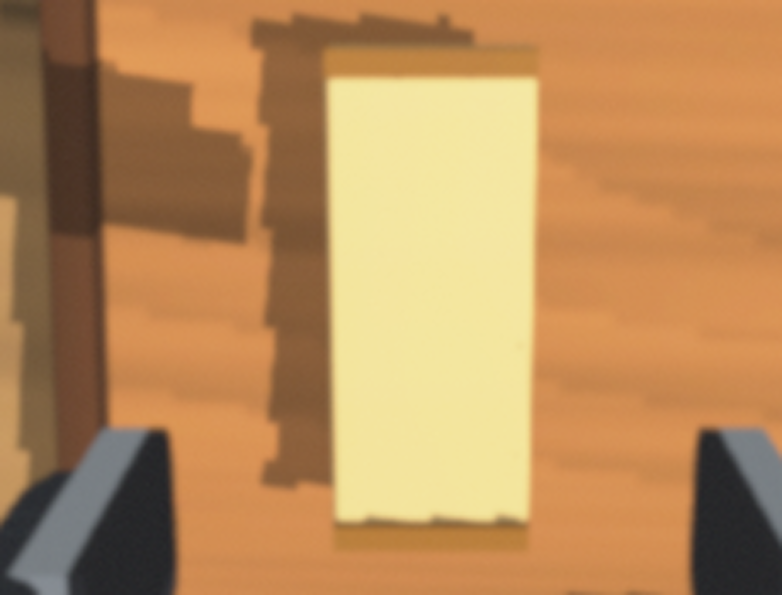

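```bash
python3 -m jog '[{"grip":0.3,"x":2.3,"y":0,"z":30,"rx":0,"ry":0,"rz":0},{"grip":0.3,"x":0,"y":0,"z":30,"rx":0,"ry":0,"rz":0},{"grip":0.3,"x":0,"y":0,"z":20,"rx":0,"ry":0,"rz":0},{"grip":0.3,"x":0,"y":0,"z":10,"rx":0,"ry":0,"rz":0},{"grip":0.3,"x":0,"y":0,"z":3,"rx":0,"ry":0,"rz":0},{"grip":0.3,"x":0,"y":0,"z":0,"rx":0,"ry":0,"rz":0},{"grip":0.3,"x":0,"y":0,"z":0,"rx":0,"ry":0,"rz":0}]' 40
python3 -m jog '[{"grip":0.8,"x":0,"y":0,"z":0,"rx":0,"ry":0,"rz":0},{"grip":0.8,"x":0,"y":0,"z":0,"rx":0,"ry":0,"rz":0},{"grip":0.8,"x":0,"y":0,"z":0,"rx":0,"ry":0,"rz":0},{"grip":0.8,"x":0,"y":0,"z":0,"rx":0,"ry":0,"rz":0},{"grip":0.8,"x":0,"y":0,"z":0,"rx":0,"ry":0,"rz":0}]' 35
python3 go.py .453 .104 .186 97
python3 -m jog '[{"grip":0.8,"x":0,"y":0,"z":-10,"rx":0,"ry":0,"rz":0},{"grip":0.8,"x":0,"y":0,"z":-25,"rx":0,"ry":0,"rz":0},{"grip":0.8,"x":0,"y":0,"z":-35,"rx":0,"ry":0,"rz":0},{"grip":0.8,"x":0,"y":0,"z":-30,"rx":0,"ry":0,"rz":0},{"grip":0.8,"x":0,"y":0,"z":0,"rx":0,"ry":0,"rz":0},{"grip":0.8,"x":0,"y":0,"z":0,"rx":0,"ry":0,"rz":0}]' 35
python3 - <<'E'
from h import *
c=cam("wrist"); cv2.imwrite("pics/w15.png",c["frame"][:,:,::-1])
import pickle; pickle.dump(c,open("w15.pkl","wb"))
print(W(31,-160))
import go; go.rel(*W(31,-160),.27,4.33)
E
```

```text
time: 17.03
eef_pos: [0.4537, 0.1043, 0.1876]
tcp_rot: [0.663, 0.749, 0.001, 0.001]
contact_force: [-0.0, 0.7, 0.8]
opening: 0.704
time: 17.45
eef_pos: [0.4537, 0.1048, 0.1879]
tcp_rot: [0.663, 0.749, 0.001, 0.001]
contact_force: [-1.0, -1.7, 6.8]
opening: 0.412
t 17.45 pos [0.4537 0.1048 0.1879] a 96.99 tilt 0.18 q [ 0.01  0.14  2.21 -0.    0.79 -1.68]
rz -0.0  -> a 97.0 (q6 end ~-84.1 deg) shift [-0.7 -0.8  1.9] rows>= 0.1
time: 17.95
eef_pos: [0.4532, 0.1049, 0.2887]
tcp_rot: [0.663, 0.749, 0.002, 0.002]
contact_force: [-0.7, 0.1, -0.8]
opening: 0.414
[ 0.54   -0.2882]
t 18.0 pos [0.4524 0.1049 0.2868] a 96.99 tilt 0.06 q [ 0.01 -0.05  2.18  0.    1.01 -1.68]
rz -87.3  -> a 184.3 (q6 end ~-212.4 deg) shift [ -57.7 -398.6   16.8] rows>= 9.8
```

View pics/w15.png

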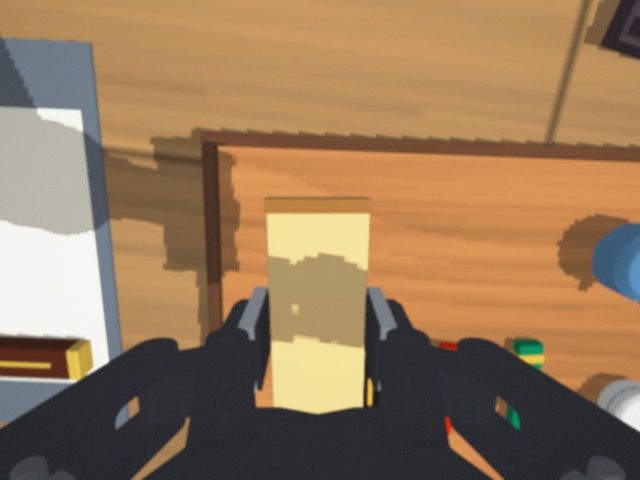

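```bash
python3 - <<'E'
from h import *
import pickle; c=pickle.load(open("w15.pkl","rb")); s=get_state()
d=(p2w(c,[(317.5,198)],s["eef_pos"][2]-.1879+.0305)-s["eef_pos"][:2])[0]; print(d, np.linalg.norm(d))
E
python3 -m jog '[{"grip":0.8,"x":0,"y":0,"z":0,"rx":0,"ry":0,"rz":7},{"grip":0.8,"x":0,"y":0,"z":0,"rx":0,"ry":0,"rz":7},{"grip":0.8,"x":0,"y":0,"z":0,"rx":0,"ry":0,"rz":7},{"grip":0.8,"x":0,"y":0,"z":0,"rx":0,"ry":0,"rz":7},{"grip":0.8,"x":0,"y":0,"z":0,"rx":0,"ry":0,"rz":7},{"grip":0.8,"x":0,"y":0,"z":0,"rx":0,"ry":0,"rz":7},{"grip":0.8,"x":0,"y":0,"z":0,"rx":0,"ry":0,"rz":7},{"grip":0.8,"x":0,"y":0,"z":0,"rx":0,"ry":0,"rz":7}]' 35
python3 -m jog '[{"grip":0.8,"x":0,"y":0,"z":0,"rx":0,"ry":0,"rz":7},{"grip":0.8,"x":0,"y":0,"z":0,"rx":0,"ry":0,"rz":7},{"grip":0.8,"x":0,"y":0,"z":0,"rx":0,"ry":0,"rz":7},{"grip":0.8,"x":0,"y":0,"z":0,"rx":0,"ry":0,"rz":7},{"grip":0.8,"x":0,"y":0,"z":0,"rx":0,"ry":0,"rz":7},{"grip":0.8,"x":0,"y":0,"z":0,"rx":0,"ry":0,"rz":1.5},{"grip":0.8,"x":0,"y":0,"z":0,"rx":0,"ry":0,"rz":0}]' 35
python3 go.py .540 -.2882 .27 4.33
```

```text
[-0.04530143 -0.00374476] 0.045455942439780246
time: 18.67
eef_pos: [0.4516, 0.1048, 0.2838]
tcp_rot: [0.938, 0.347, -0.002, -0.001]
contact_force: [-0.1, 0.8, -0.1]
opening: 0.416
time: 19.25
eef_pos: [0.4517, 0.1048, 0.284]
tcp_rot: [0.999, 0.039, -0.002, -0.0]
contact_force: [0.1, 0.3, -0.3]
opening: 0.413
t 19.25 pos [0.4517 0.1048 0.284 ] a 4.46 tilt 0.27 q [ 0.01 -0.05  2.18  0.    1.01 -0.07]
rz 0.1  -> a 4.3 (q6 end ~-32.4 deg) shift [ 58.4 398.5  14. ] rows>= 9.8
```

```bash
python3 -m jog '[{"grip":0.8,"x":6,"y":40,"z":0,"rx":0,"ry":0,"rz":0},{"grip":0.8,"x":6,"y":40,"z":0,"rx":0,"ry":0,"rz":0},{"grip":0.8,"x":6,"y":40,"z":0,"rx":0,"ry":0,"rz":0},{"grip":0.8,"x":6,"y":40,"z":0,"rx":0,"ry":0,"rz":0},{"grip":0.8,"x":6,"y":40,"z":0,"rx":0,"ry":0,"rz":0},{"grip":0.8,"x":6,"y":40,"z":0,"rx":0,"ry":0,"rz":0},{"grip":0.8,"x":6,"y":40,"z":0,"rx":0,"ry":0,"rz":0},{"grip":0.8,"x":6,"y":40,"z":0,"rx":0,"ry":0,"rz":0}]' 35
python3 -m jog '[{"grip":0.8,"x":5,"y":40,"z":0,"rx":0,"ry":0,"rz":0},{"grip":0.8,"x":5,"y":38,"z":0,"rx":0,"ry":0,"rz":0},{"grip":0.8,"x":0,"y":0,"z":25,"rx":0,"ry":0,"rz":0},{"grip":0.8,"x":0,"y":0,"z":25,"rx":0,"ry":0,"rz":0},{"grip":0.8,"x":0,"y":0,"z":0,"rx":0,"ry":0,"rz":0},{"grip":0.8,"x":0,"y":0,"z":0,"rx":0,"ry":0,"rz":0},{"grip":0.8,"x":0,"y":0,"z":0,"rx":0,"ry":0,"rz":0},{"grip":0.8,"x":0,"y":0,"z":0,"rx":0,"ry":0,"rz":0}]' 35
python3 - <<'E'
from h import *
c=cam("wrist"); cv2.imwrite("pics/w16.png",c["frame"][:,:,::-1])
import go; go.rel(.540,-.2882,.183,4.33)
E
```

```text
time: 19.92
eef_pos: [0.525, -0.2123, 0.2844]
tcp_rot: [0.999, 0.039, -0.001, -0.001]
contact_force: [0.3, 0.9, -0.5]
opening: 0.409
time: 20.58
eef_pos: [0.5421, -0.2873, 0.2377]
tcp_rot: [0.999, 0.04, 0.001, 0.001]
contact_force: [-0.5, 0.1, 0.2]
opening: 0.412
t 20.63 pos [ 0.5422 -0.2874  0.238 ] a 4.54 tilt 0.17 q [-0.65  0.34  1.84 -0.    0.96 -0.73]
rz 0.2  -> a 4.3 (q6 end ~-32.4 deg) shift [-2.3  0.7 55. ] rows>= 1.3
```

View pics/w16.png

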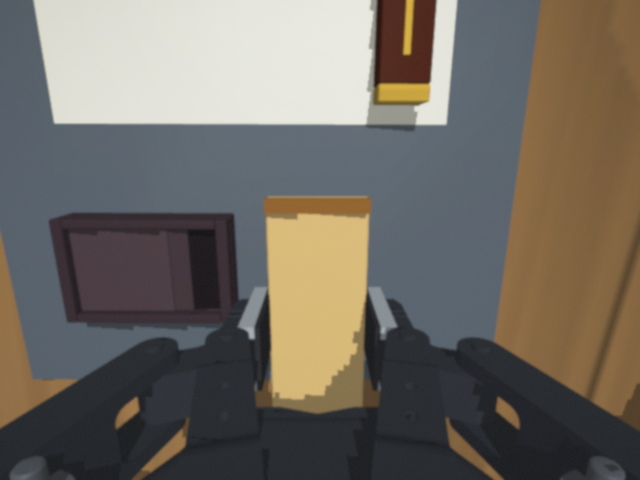

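```bash
python3 -m jog '[{"grip":0.8,"x":-2,"y":0.5,"z":20,"rx":0,"ry":0,"rz":0.2},{"grip":0.8,"x":0,"y":0,"z":20,"rx":0,"ry":0,"rz":0},{"grip":0.8,"x":0,"y":0,"z":8,"rx":0,"ry":0,"rz":0},{"grip":0.8,"x":0,"y":0,"z":3,"rx":0,"ry":0,"rz":0},{"grip":0.8,"x":0,"y":0,"z":2,"rx":0,"ry":0,"rz":0},{"grip":0.8,"x":0,"y":0,"z":1,"rx":0,"ry":0,"rz":0},{"grip":0.8,"x":0,"y":0,"z":0,"rx":0,"ry":0,"rz":0},{"grip":0.8,"x":0,"y":0,"z":0,"rx":0,"ry":0,"rz":0}]' 35
python3 - <<'E'
from h import *
c=cam("wrist"); cv2.imwrite("pics/w17.png",c["frame"][:,:,::-1])
import go; go.rel(.540,-.2882,.183,4.33)
E
```

```text
time: 21.3
eef_pos: [0.5401, -0.2884, 0.1834]
tcp_rot: [0.999, 0.037, 0.001, 0.001]
contact_force: [-0.1, 0.0, -0.5]
opening: 0.412
t 21.35 pos [ 0.54   -0.2884  0.1832] a 4.28 tilt 0.1 q [-0.66  0.42  1.85  0.    0.87 -0.73]
rz -0.1  -> a 4.3 (q6 end ~-32.4 deg) shift [ 0.  -0.2  0.2] rows>= 0.0
```

View pics/w17.png

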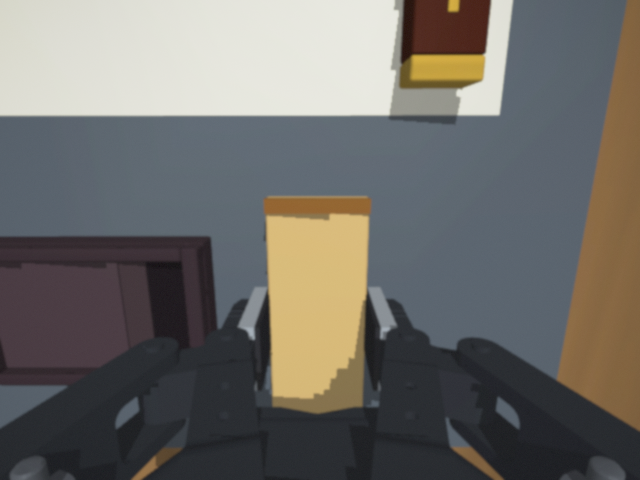

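```bash
python3 - <<'E'
from h import *
c=cam("wrist"); f=c["frame"]
cv2.imwrite("pics/w17z.png",cv2.resize(f[180:420,180:400,::-1],None,fx=2.5,fy=2.5,interpolation=cv2.INTER_CUBIC))
print("ink far top",T(p2w(c,[(210,240),(216,350)],.023)),"base",T(p2w(c,[(217,350)],.003)))
print("rest",T(p2w(c,[(265,198),(371,198)],.0255)),T(p2w(c,[(272,400),(364,400)],.023)))
print("paper right",T(p2w(c,[(0,115),(499,115)],.003)))
E
```

```text
ink far top [[  -7.1 -127. ]
 [  -8.  -170.4]] base [[ -13.5 -182.3]]
rest [[  13.2 -111.8]
 [  48.8 -111.9]] [[  12.7 -192.7]
 [  49.2 -192.8]]
paper right [[-87.6 -83.9]
 [ 98.8 -84.1]]
```

View pics/w17z.png

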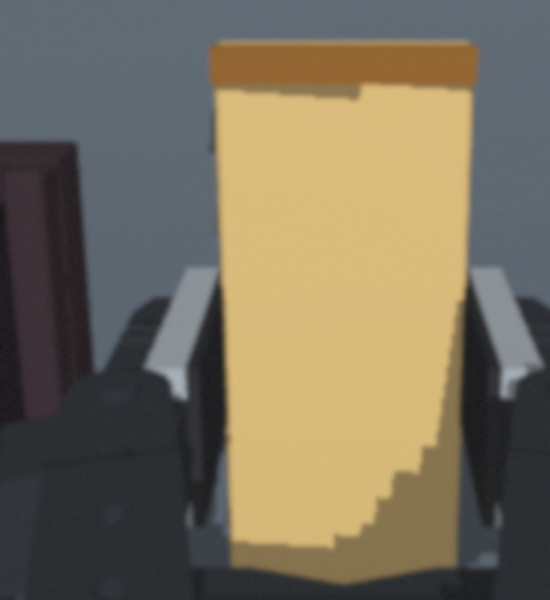

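```bash
python3 -m jog '[{"grip":0.5,"x":0,"y":0,"z":0,"rx":0,"ry":0,"rz":0},{"grip":0.48,"x":0,"y":0,"z":0,"rx":0,"ry":0,"rz":0},{"grip":0.48,"x":0,"y":0,"z":0,"rx":0,"ry":0,"rz":0},{"grip":0.48,"x":0,"y":0,"z":-15,"rx":0,"ry":0,"rz":0},{"grip":0.48,"x":0,"y":0,"z":-35,"rx":0,"ry":0,"rz":0},{"grip":0.2,"x":0,"y":0,"z":-40,"rx":0,"ry":0,"rz":0},{"grip":0,"x":0,"y":0,"z":-40,"rx":0,"ry":0,"rz":0},{"grip":0,"x":0,"y":0,"z":0,"rx":0,"ry":0,"rz":0}]' 35
python3 - <<'E'
from h import *
c=cam("wrist"); cv2.imwrite("pics/w18.png",c["frame"][:,:,::-1])
import pickle; pickle.dump(c,open("w18.pkl","wb"))
import go; go.rel(.4395,.312,.30,106)
E
```

```text
time: 22.07
eef_pos: [0.5419, -0.2897, 0.3227]
tcp_rot: [0.999, 0.037, 0.007, 0.006]
contact_force: [1.8, -1.1, 1.9]
opening: 0.92
t 22.12 pos [ 0.5411 -0.2892  0.319 ] a 4.28 tilt 0.72 q [-0.66  0.23  1.8  -0.    1.09 -0.73]
rz 78.3  -> a -74.0 (q6 end ~109.4 deg) shift [-606.   -68.1   19. ] rows>= 14.9
```

View pics/w18.png

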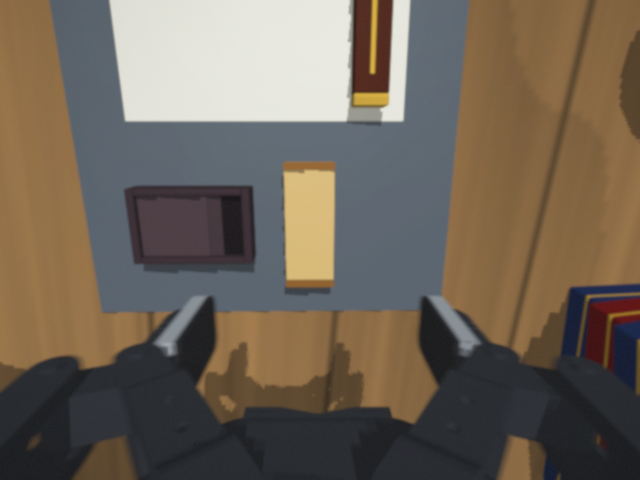

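```bash
python3 -m jog '[{"grip":0,"x":0,"y":0,"z":0,"rx":0,"ry":0,"rz":7},{"grip":0,"x":0,"y":0,"z":0,"rx":0,"ry":0,"rz":7},{"grip":0,"x":0,"y":0,"z":0,"rx":0,"ry":0,"rz":7},{"grip":0,"x":0,"y":0,"z":0,"rx":0,"ry":0,"rz":7},{"grip":0,"x":0,"y":0,"z":0,"rx":0,"ry":0,"rz":7},{"grip":0,"x":0,"y":0,"z":0,"rx":0,"ry":0,"rz":7},{"grip":0,"x":0,"y":0,"z":0,"rx":0,"ry":0,"rz":7},{"grip":0,"x":0,"y":0,"z":0,"rx":0,"ry":0,"rz":7}]' 35
python3 -m jog '[{"grip":0,"x":0,"y":0,"z":0,"rx":0,"ry":0,"rz":7},{"grip":0,"x":0,"y":0,"z":0,"rx":0,"ry":0,"rz":7},{"grip":0,"x":0,"y":0,"z":0,"rx":0,"ry":0,"rz":7},{"grip":0,"x":0,"y":0,"z":0,"rx":0,"ry":0,"rz":1.3},{"grip":0,"x":-40,"y":-4,"z":0,"rx":0,"ry":0,"rz":0},{"grip":0,"x":-40,"y":-4,"z":0,"rx":0,"ry":0,"rz":0},{"grip":0,"x":-40,"y":-4,"z":0,"rx":0,"ry":0,"rz":0},{"grip":0,"x":-40,"y":-4,"z":0,"rx":0,"ry":0,"rz":0}]' 35
python3 -m jog '[{"grip":0,"x":-40,"y":-4,"z":0,"rx":0,"ry":0,"rz":0},{"grip":0,"x":-40,"y":-4,"z":0,"rx":0,"ry":0,"rz":0},{"grip":0,"x":-40,"y":-4,"z":0,"rx":0,"ry":0,"rz":0},{"grip":0,"x":-40,"y":-4,"z":0,"rx":0,"ry":0,"rz":0},{"grip":0,"x":-40,"y":-5,"z":0,"rx":0,"ry":0,"rz":0},{"grip":0,"x":-40,"y":-5,"z":0,"rx":0,"ry":0,"rz":0},{"grip":0,"x":-40,"y":-5,"z":0,"rx":0,"ry":0,"rz":0},{"grip":0,"x":-40,"y":-5,"z":0,"rx":0,"ry":0,"rz":0}]' 35
python3 go.py .4395 .312 .30 -74
```

```text
time: 22.78
eef_pos: [0.5392, -0.2879, 0.3106]
tcp_rot: [0.899, -0.439, -0.001, -0.0]
contact_force: [0.5, 0.0, 0.6]
opening: 1.003
time: 23.45
eef_pos: [0.5101, -0.1285, 0.3112]
tcp_rot: [0.799, -0.601, -0.001, 0.0]
contact_force: [1.4, 0.1, 0.5]
opening: 0.998
time: 24.12
eef_pos: [0.4564, 0.1894, 0.3117]
tcp_rot: [0.799, -0.601, -0.0, 0.0]
contact_force: [-0.0, 0.9, -0.4]
opening: 0.998
t 24.12 pos [0.4564 0.1894 0.3117] a -73.88 tilt 0.04 q [ 0.19 -0.02  2.09 -0.    1.07  1.48]
rz 0.1  -> a -74.0 (q6 end ~109.4 deg) shift [-122.5  -17.5   11.7] rows>= 3.0
```

```bash
python3 -m jog '[{"grip":0,"x":-40,"y":-6,"z":0,"rx":0,"ry":0,"rz":0},{"grip":0,"x":-40,"y":-6,"z":0,"rx":0,"ry":0,"rz":0},{"grip":0,"x":-38,"y":-6,"z":0,"rx":0,"ry":0,"rz":0},{"grip":0,"x":0,"y":0,"z":20,"rx":0,"ry":0,"rz":0},{"grip":0,"x":0,"y":0,"z":0,"rx":0,"ry":0,"rz":0},{"grip":0,"x":0,"y":0,"z":0,"rx":0,"ry":0,"rz":0},{"grip":0,"x":0,"y":0,"z":0,"rx":0,"ry":0,"rz":0}]' 35
python3 - <<'E'
from h import *
c=cam("wrist"); cv2.imwrite("pics/w19.png",c["frame"][:,:,::-1])
import pickle; pickle.dump(c,open("w19.pkl","wb"))
import go; go.rel(.4395,.312,.19,-74)
E
```

```text
time: 24.7
eef_pos: [0.4423, 0.3053, 0.2919]
tcp_rot: [0.799, -0.602, -0.0, 0.001]
contact_force: [0.6, 0.7, -0.2]
opening: 0.998
t 24.75 pos [0.4427 0.3051 0.2925] a -74.07 tilt 0.01 q [ 0.41  0.11  2.   -0.    1.03  1.71]
rz -0.1  -> a -74.0 (q6 end ~109.4 deg) shift [ -7.5   1.2 102.5] rows>= 2.5
```

View pics/w19.png

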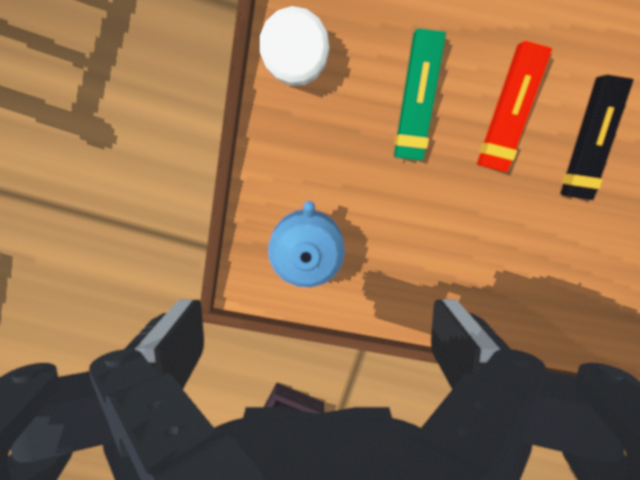

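```bash
python3 - <<'E'
from h import *
import pickle; c=pickle.load(open("w19.pkl","rb")); s=get_state()
k=p2w(c,[(306,257)],.046)[0]; sp=p2w(c,[(309,203)],.0425)[0]; d=sp-k
print(k,sp,np.hypot(*d),np.rad2deg(np.arctan2(d[1],d[0])))
# wall extremes: circle fit on blue mask hull with cyl silhouette
hsv=cv2.cvtColor(c["frame"],cv2.COLOR_RGB2HSV); m=mask(c,(95,60,60),(115,255,255),k,.03,60)
p,e=fit([(c,m)],cyl(.024,.016,.035),(k[0],k[1],0),yaw=False); print(p,e)
# rim
r=p2w(c,[(222,230)],.018)[0]; print("rim",r, "perp dist",(r-p[:2])@np.array([np.cos(np.deg2rad(-74)),np.sin(np.deg2rad(-74))]))
import go; go.rel(p[0],p[1],.19,-74)
E
```

```text
[0.43862626 0.31281823] [0.46955774 0.31971328] 0.03169066303645862 12.566553824326483
[0.43940589 0.31342179 0.        ] 0.07726109772920609
rim [0.43281012 0.36920593] perp dist -0.05544120096066714
t 24.75 pos [0.4427 0.3051 0.2925] a -74.07 tilt 0.01 q [ 0.41  0.11  2.   -0.    1.03  1.71]
rz -0.1  -> a -74.0 (q6 end ~109.5 deg) shift [ -8.9   0.9 102.5] rows>= 2.5
```

```bash
python3 -m jog '[{"grip":0.3,"x":-8.3,"y":1,"z":0,"rx":0,"ry":0,"rz":0},{"grip":0.3,"x":0,"y":0,"z":20,"rx":0,"ry":0,"rz":0},{"grip":0.3,"x":0,"y":0,"z":30,"rx":0,"ry":0,"rz":0},{"grip":0.3,"x":0,"y":0,"z":0,"rx":0,"ry":0,"rz":0},{"grip":0.3,"x":0,"y":0,"z":0,"rx":0,"ry":0,"rz":0}]' 35
python3 - <<'E'
from h import *
c=cam("wrist"); cv2.imwrite("pics/w20.png",c["frame"][:,:,::-1])
import go; go.rel(.439,.313,.187,-74)
E
```

```text
time: 25.17
eef_pos: [0.4386, 0.3131, 0.2412]
tcp_rot: [0.798, -0.602, -0.001, 0.002]
contact_force: [-0.0, 0.5, 0.8]
opening: 0.696
t 25.22 pos [0.4393 0.3135 0.2428] a -74.07 tilt 0.01 q [0.43 0.19 2.02 0.   0.93 1.72]
rz -0.1  -> a -74.0 (q6 end ~109.5 deg) shift [ 0.4  0.5 55.8] rows>= 1.4
```

View pics/w20.png

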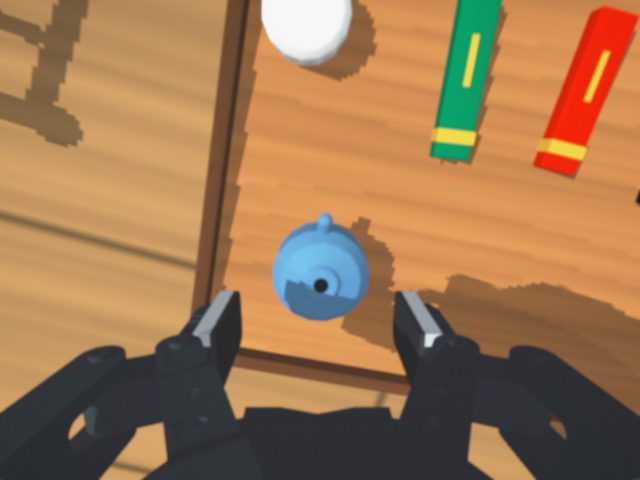

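```bash
python3 -m jog '[{"grip":0.3,"x":0.6,"y":0.5,"z":25,"rx":0,"ry":0,"rz":0},{"grip":0.3,"x":0,"y":0,"z":20,"rx":0,"ry":0,"rz":0},{"grip":0.3,"x":0,"y":0,"z":9,"rx":0,"ry":0,"rz":0},{"grip":0.3,"x":0,"y":0,"z":0,"rx":0,"ry":0,"rz":0},{"grip":0.3,"x":0,"y":0,"z":0,"rx":0,"ry":0,"rz":0}]' 35
python3 -m jog '[{"grip":0.7,"x":0,"y":0,"z":0,"rx":0,"ry":0,"rz":0},{"grip":0.7,"x":0,"y":0,"z":0,"rx":0,"ry":0,"rz":0},{"grip":0.7,"x":0,"y":0,"z":0,"rx":0,"ry":0,"rz":0},{"grip":0.7,"x":0,"y":0,"z":0,"rx":0,"ry":0,"rz":0},{"grip":0.7,"x":0,"y":0,"z":0,"rx":0,"ry":0,"rz":0}]' 40
python3 go.py .439 .313 .187 -74
python3 -m jog '[{"grip":0.7,"x":0,"y":0,"z":-10,"rx":0,"ry":0,"rz":0},{"grip":0.7,"x":0,"y":0,"z":-25,"rx":0,"ry":0,"rz":0},{"grip":0.7,"x":0,"y":0,"z":-35,"rx":0,"ry":0,"rz":0},{"grip":0.7,"x":0,"y":0,"z":-30,"rx":0,"ry":0,"rz":0},{"grip":0.7,"x":0,"y":0,"z":0,"rx":0,"ry":0,"rz":0},{"grip":0.7,"x":0,"y":0,"z":0,"rx":0,"ry":0,"rz":0}]' 40
python3 - <<'E'
from h import *
c=cam("wrist"); cv2.imwrite("pics/w21.png",c["frame"][:,:,::-1])
import pickle; pickle.dump(c,open("w21.pkl","wb"))
print(W(98,-160))
import go; go.rel(*W(98,-160),.28,-85.67)
E
```

```text
time: 25.63
eef_pos: [0.4393, 0.3132, 0.1894]
tcp_rot: [0.798, -0.602, 0.0, -0.001]
contact_force: [-0.1, 0.3, 0.2]
opening: 0.698
time: 26.05
eef_pos: [0.4399, 0.3135, 0.1905]
tcp_rot: [0.799, -0.602, 0.001, -0.002]
contact_force: [-0.2, -1.3, 6.8]
opening: 0.543
t 26.05 pos [0.4399 0.3135 0.1905] a -74.01 tilt 0.24 q [ 0.43  0.28  2.03 -0.    0.83  1.72]
rz -0.0  -> a -74.0 (q6 end ~109.5 deg) shift [0.2 1.  3.5] rows>= 0.1
time: 26.55
eef_pos: [0.4392, 0.3133, 0.2911]
tcp_rot: [0.799, -0.602, 0.001, -0.002]
contact_force: [-0.1, 0.9, -1.1]
opening: 0.541
[ 0.6068 -0.2831]
t 26.6 pos [0.4385 0.3129 0.2888] a -74.02 tilt 0.05 q [0.43 0.12 2.   0.   1.02 1.72]
rz 11.7  -> a -85.7 (q6 end ~60.7 deg) shift [ 607.  -122.8    8.8] rows>= 15.1
```

View pics/w21.png

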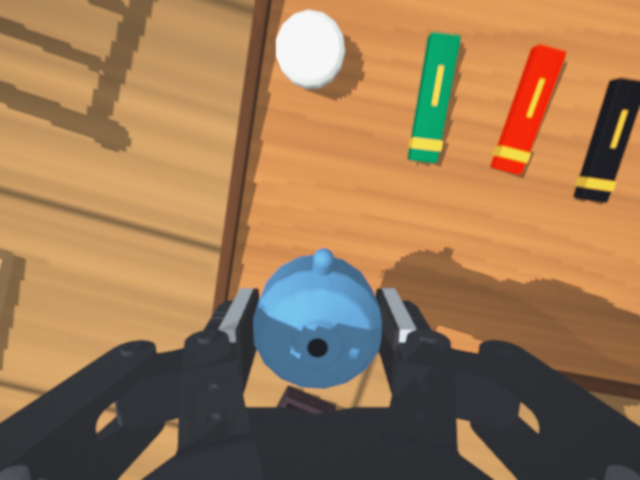

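```bash
python3 - <<'E'
from h import *
import pickle; c=pickle.load(open("w21.pkl","rb")); s=get_state()
print(p2w(c,[(317,348)],s["eef_pos"][2]-.1905+.046)-s["eef_pos"][:2])
E
python3 -m jog '[{"grip":0.7,"x":0,"y":0,"z":0,"rx":0,"ry":0,"rz":5.8},{"grip":0.7,"x":0,"y":0,"z":0,"rx":0,"ry":0,"rz":5.8},{"grip":0.7,"x":38,"y":-8,"z":0,"rx":0,"ry":0,"rz":0},{"grip":0.7,"x":38,"y":-8,"z":0,"rx":0,"ry":0,"rz":0},{"grip":0.7,"x":38,"y":-8,"z":0,"rx":0,"ry":0,"rz":0},{"grip":0.7,"x":38,"y":-8,"z":0,"rx":0,"ry":0,"rz":0},{"grip":0.7,"x":38,"y":-8,"z":0,"rx":0,"ry":0,"rz":0},{"grip":0.7,"x":38,"y":-8,"z":0,"rx":0,"ry":0,"rz":0}]' 40
python3 -m jog '[{"grip":0.7,"x":38,"y":-8,"z":0,"rx":0,"ry":0,"rz":0},{"grip":0.7,"x":38,"y":-8,"z":0,"rx":0,"ry":0,"rz":0},{"grip":0.7,"x":38,"y":-8,"z":0,"rx":0,"ry":0,"rz":0},{"grip":0.7,"x":38,"y":-8,"z":0,"rx":0,"ry":0,"rz":0},{"grip":0.7,"x":38,"y":-8,"z":0,"rx":0,"ry":0,"rz":0},{"grip":0.7,"x":38,"y":-8,"z":0,"rx":0,"ry":0,"rz":0},{"grip":0.7,"x":38,"y":-8,"z":0,"rx":0,"ry":0,"rz":0},{"grip":0.7,"x":38,"y":-7,"z":0,"rx":0,"ry":0,"rz":0}]' 40
python3 -m jog '[{"grip":0.7,"x":36,"y":-6,"z":0,"rx":0,"ry":0,"rz":0},{"grip":0.7,"x":30,"y":-4,"z":0,"rx":0,"ry":0,"rz":0},{"grip":0.7,"x":0,"y":0,"z":15,"rx":0,"ry":0,"rz":0},{"grip":0.7,"x":0,"y":0,"z":20,"rx":0,"ry":0,"rz":0},{"grip":0.7,"x":0,"y":0,"z":0,"rx":0,"ry":0,"rz":0},{"grip":0.7,"x":0,"y":0,"z":0,"rx":0,"ry":0,"rz":0},{"grip":0.7,"x":0,"y":0,"z":0,"rx":0,"ry":0,"rz":0}]' 40
python3 - <<'E'
from h import *
c=cam("wrist"); cv2.imwrite("pics/w22.png",c["frame"][:,:,::-1])
import go; go.rel(*W(98,-160),.186,-85.67)
E
```

```text
[[-0.00221046  0.00163889]]
time: 27.27
eef_pos: [0.5031, 0.0876, 0.2859]
tcp_rot: [0.734, -0.679, -0.002, 0.002]
contact_force: [0.3, 0.1, -0.9]
opening: 0.538
time: 27.93
eef_pos: [0.5894, -0.2105, 0.2853]
tcp_rot: [0.733, -0.68, -0.003, 0.001]
contact_force: [0.2, 1.2, -1.5]
opening: 0.533
time: 28.52
eef_pos: [0.6048, -0.2732, 0.2522]
tcp_rot: [0.734, -0.679, -0.001, 0.0]
contact_force: [0.1, -0.4, -0.8]
opening: 0.541
t 28.57 pos [ 0.6052 -0.2734  0.2534] a -85.58 tilt 0.0 q [-0.58  0.42  1.7   0.    1.02  0.92]
rz 0.1  -> a -85.7 (q6 end ~60.7 deg) shift [ 9.8 -0.9 67.4] rows>= 1.7
```

View pics/w22.png

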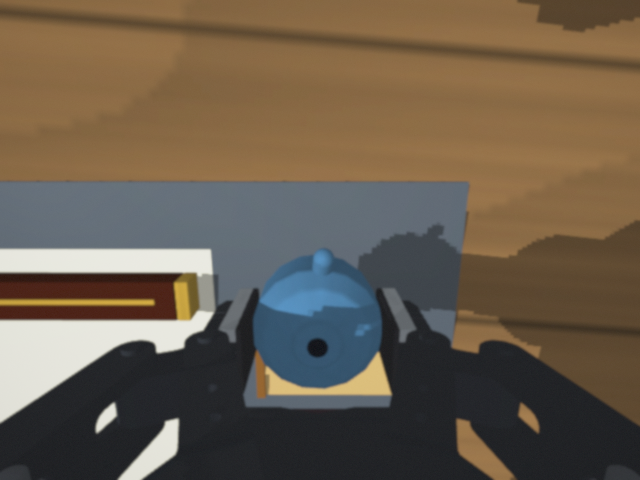

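```bash
python3 -m jog '[{"grip":0.7,"x":9.5,"y":-1.8,"z":10,"rx":0,"ry":0,"rz":0},{"grip":0.7,"x":0,"y":0,"z":25,"rx":0,"ry":0,"rz":0},{"grip":0.7,"x":0,"y":0,"z":18,"rx":0,"ry":0,"rz":0},{"grip":0.7,"x":0,"y":0,"z":8,"rx":0,"ry":0,"rz":0},{"grip":0.7,"x":0,"y":0,"z":3,"rx":0,"ry":0,"rz":0},{"grip":0.7,"x":0,"y":0,"z":0,"rx":0,"ry":0,"rz":0},{"grip":0.7,"x":0,"y":0,"z":0,"rx":0,"ry":0,"rz":0}]' 40
python3 - <<'E'
from h import *
c=cam("wrist"); cv2.imwrite("pics/w23.png",c["frame"][:,:,::-1])
s=get_state(); print("dropper knob paper frame",T(p2w(c,[(317,348)],s["eef_pos"][2]-.1905+.046)))
import go; go.rel(*W(99,-160),.1855,-85.67)
E
```

```text
time: 29.15
eef_pos: [0.6081, -0.2837, 0.1904]
tcp_rot: [0.734, -0.68, 0.001, -0.0]
contact_force: [-0.1, 0.3, -0.8]
opening: 0.537
dropper knob paper frame [[  97.4 -159. ]]
t 29.2 pos [ 0.6082 -0.2838  0.1909] a -85.61 tilt 0.17 q [-0.59  0.51  1.7  -0.    0.93  0.91]
rz 0.1  -> a -85.7 (q6 end ~60.7 deg) shift [-0.7  0.4  5.4] rows>= 0.1
```

View pics/w23.png

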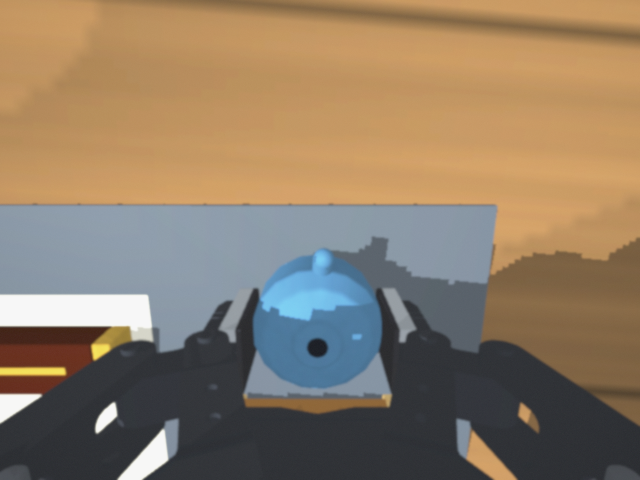

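Knob is over (97.4, -159) in the paper frame, against a target of (98, -160), so I'll set it down.

```bash
python3 -m jog '[{"grip":0.7,"x":0,"y":0,"z":2.5,"rx":0,"ry":0,"rz":0},{"grip":0.7,"x":0,"y":0,"z":1.5,"rx":0,"ry":0,"rz":0},{"grip":0.7,"x":0,"y":0,"z":1,"rx":0,"ry":0,"rz":0},{"grip":0.7,"x":0,"y":0,"z":0,"rx":0,"ry":0,"rz":0},{"grip":0.7,"x":0,"y":0,"z":0,"rx":0,"ry":0,"rz":0}]' 40
python3 -m jog '[{"grip":0.4,"x":0,"y":0,"z":0,"rx":0,"ry":0,"rz":0},{"grip":0.3,"x":0,"y":0,"z":0,"rx":0,"ry":0,"rz":0},{"grip":0.2,"x":0,"y":0,"z":0,"rx":0,"ry":0,"rz":0},{"grip":0.2,"x":0,"y":0,"z":-15,"rx":0,"ry":0,"rz":0},{"grip":0.2,"x":0,"y":0,"z":-35,"rx":0,"ry":0,"rz":0},{"grip":0.2,"x":0,"y":0,"z":-40,"rx":0,"ry":0,"rz":0},{"grip":0.2,"x":0,"y":0,"z":-40,"rx":0,"ry":0,"rz":0},{"grip":0.2,"x":0,"y":0,"z":0,"rx":0,"ry":0,"rz":0}]' 35
python3 - <<'E'
from h import *
c=cam("wrist"); cv2.imwrite("pics/w24.png",c["frame"][:,:,::-1])
import pickle; pickle.dump(c,open("w24.pkl","wb"))
s=cam("scene"); cv2.imwrite("pics/s24.png",s["frame"][:,:,::-1])
import go; go.rel(.556,.2145,.30,92)
E
```

```text
time: 29.62
eef_pos: [0.6079, -0.2836, 0.1856]
tcp_rot: [0.734, -0.68, 0.001, -0.0]
contact_force: [-2.8, 1.1, 5.5]
opening: 0.536
time: 30.28
eef_pos: [0.6099, -0.2847, 0.3266]
tcp_rot: [0.734, -0.679, 0.009, -0.002]
contact_force: [2.1, -0.8, 1.6]
opening: 0.801
t 30.38 pos [ 0.6082 -0.2838  0.3188] a -85.62 tilt 0.43 q [-0.59  0.35  1.66  0.    1.13  0.91]
rz 2.4  -> a -88.0 (q6 end ~109.1 deg) shift [-499.8   34.8   18.8] rows>= 12.2
```

View pics/w24.png

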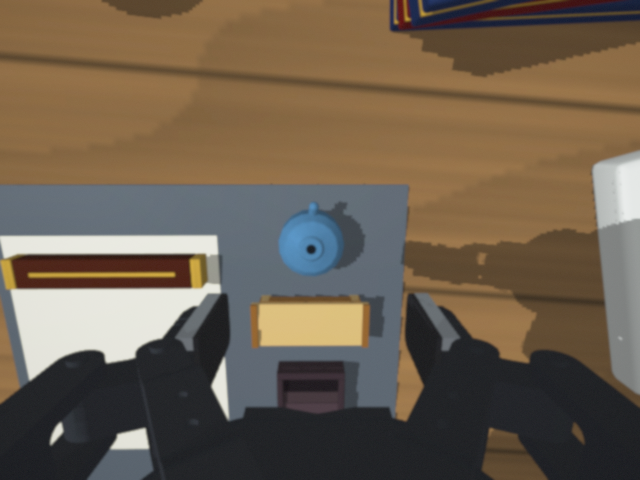

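View pics/s24.png

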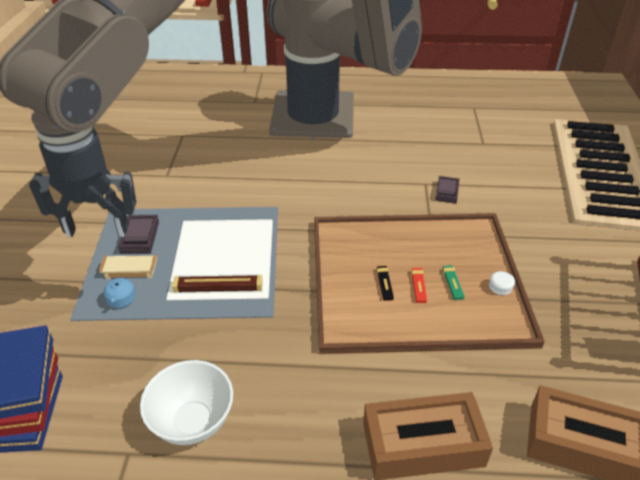

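```bash
python3 - <<'E'
from h import *
import pickle; c=pickle.load(open("w24.pkl","rb"))
print("knob",T(p2w(c,[(311,249)],.041)),"rest top",T(p2w(c,[(252,303),(369,303),(368,348),(252,347)],.0245)),"mat far-right",T(p2w(c,[(408.5,185)],.003)),"paper far-right",T(p2w(c,[(217,236)],.003)))
E
python3 -m jog '[{"grip":0.5,"x":0,"y":0,"z":0,"rx":0,"ry":0,"rz":2.4},{"grip":0.5,"x":-38,"y":3,"z":0,"rx":0,"ry":0,"rz":0},{"grip":0.5,"x":-39,"y":3,"z":0,"rx":0,"ry":0,"rz":0},{"grip":0.5,"x":-39,"y":3,"z":0,"rx":0,"ry":0,"rz":0},{"grip":0.5,"x":-39,"y":3,"z":0,"rx":0,"ry":0,"rz":0},{"grip":0.5,"x":-39,"y":3,"z":0,"rx":0,"ry":0,"rz":0},{"grip":0.5,"x":-39,"y":3,"z":0,"rx":0,"ry":0,"rz":0},{"grip":0.5,"x":-39,"y":3,"z":0,"rx":0,"ry":0,"rz":0}]' 35
python3 -m jog '[{"grip":0.5,"x":-39,"y":3,"z":0,"rx":0,"ry":0,"rz":0},{"grip":0.5,"x":-39,"y":3,"z":0,"rx":0,"ry":0,"rz":0},{"grip":0.5,"x":-39,"y":3,"z":0,"rx":0,"ry":0,"rz":0},{"grip":0.5,"x":-39,"y":2,"z":0,"rx":0,"ry":0,"rz":0},{"grip":0.5,"x":-36,"y":2,"z":0,"rx":0,"ry":0,"rz":0},{"grip":0.5,"x":-32,"y":1,"z":20,"rx":0,"ry":0,"rz":0},{"grip":0.5,"x":0,"y":0,"z":20,"rx":0,"ry":0,"rz":0},{"grip":0.5,"x":0,"y":0,"z":0,"rx":0,"ry":0,"rz":0}]' 35
python3 -m jog '[{"grip":0.5,"x":0,"y":0,"z":0,"rx":0,"ry":0,"rz":0},{"grip":0.5,"x":0,"y":0,"z":0,"rx":0,"ry":0,"rz":0}]' 35
python3 - <<'E'
from h import *
c=cam("wrist"); cv2.imwrite("pics/w25.png",c["frame"][:,:,::-1])
import pickle; pickle.dump(c,open("w25.pkl","wb"))
import go; go.rel(.556,.2145,.22,-88)
E
```

```text
knob [[  97.4 -159.1]] rest top [[  50.2 -113.6]
 [  49.8 -203.6]
 [  11.4 -204.1]
 [  12.8 -112.1]] mat far-right [[ 138.1 -234.2]] paper far-right [[ 98.  -84.6]]
time: 31.05
eef_pos: [0.5759, -0.0104, 0.3124]
tcp_rot: [0.719, -0.695, -0.002, 0.001]
contact_force: [0.7, -0.2, 1.1]
opening: 0.503
time: 31.72
eef_pos: [0.5526, 0.2125, 0.2682]
tcp_rot: [0.72, -0.694, -0.003, 0.005]
contact_force: [-1.0, -0.8, -0.6]
opening: 0.502
time: 31.88
eef_pos: [0.5555, 0.2105, 0.274]
tcp_rot: [0.719, -0.695, -0.0, 0.001]
contact_force: [0.1, -0.2, -0.1]
opening: 0.5
t 31.93 pos [0.5559 0.2103 0.2749] a -88.1 tilt 0.04 q [ 0.19  0.25  1.87 -0.    1.02  1.73]
rz -0.1  -> a -88.0 (q6 end ~109.1 deg) shift [-4.2 -0.2 54.9] rows>= 1.3
```

View pics/w25.png

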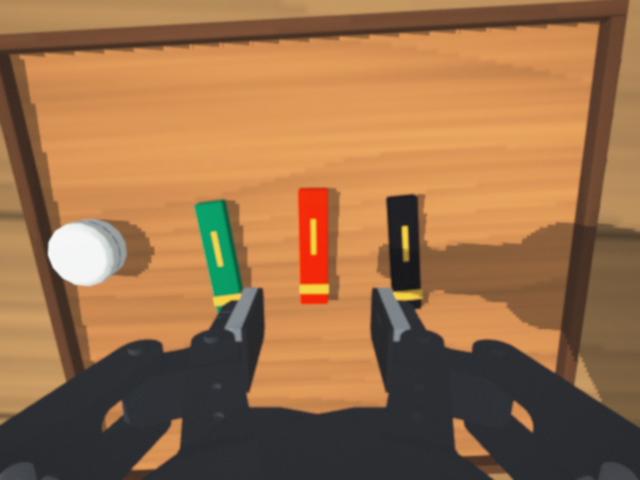

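```bash
python3 - <<'E'
from h import *
import pickle; c=pickle.load(open("w25.pkl","rb"))
q=p2w(c,[(298.5,188),(327.5,188),(328,303),(299.5,303)],.018); print(q.mean(0).round(4),(np.linalg.norm(np.roll(q,-1,0)-q,axis=1)*1e3).round(1),[round(float(np.rad2deg(np.arctan2(*(b-a)[::-1]))),1) for a,b in zip(q,np.roll(q,-1,0))])
cv2.imwrite("pics/w25z.png",cv2.resize(c["frame"][175:320,270:360,::-1],None,fx=4,fy=4,interpolation=cv2.INTER_CUBIC))
import go; go.rel(*q.mean(0),.22,-88)
E
```

```text
[0.5563 0.2144] [17.1 73.5 18.3 73.5] [-88.1, -177.4, 91.9, 1.7]
t 31.93 pos [0.5559 0.2103 0.2749] a -88.1 tilt 0.04 q [ 0.19  0.25  1.87 -0.    1.02  1.73]
rz -0.1  -> a -88.0 (q6 end ~109.1 deg) shift [-4.1 -0.5 54.9] rows>= 1.3
```

View pics/w25z.png

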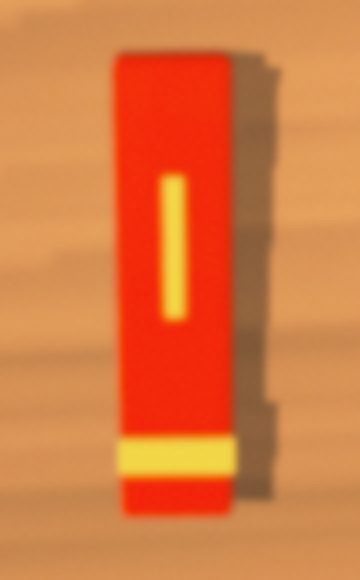

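```bash
python3 -m jog '[{"grip":0.6,"x":-4,"y":-0.5,"z":25,"rx":0,"ry":0,"rz":0},{"grip":0.6,"x":0,"y":0,"z":30,"rx":0,"ry":0,"rz":0},{"grip":0.6,"x":0,"y":0,"z":18,"rx":0,"ry":0,"rz":0},{"grip":0.6,"x":0,"y":0,"z":10,"rx":0,"ry":0,"rz":0},{"grip":0.6,"x":0,"y":0,"z":4,"rx":0,"ry":0,"rz":0},{"grip":0.6,"x":0,"y":0,"z":0,"rx":0,"ry":0,"rz":0},{"grip":0.6,"x":0,"y":0,"z":0,"rx":0,"ry":0,"rz":0},{"grip":0.6,"x":0,"y":0,"z":0,"rx":0,"ry":0,"rz":0}]' 35
python3 - <<'E'
from h import *
c=cam("wrist"); cv2.imwrite("pics/w26.png",c["frame"][:,:,::-1])
import go; go.rel(.5563,.2144,.184,-88)
E
```

```text
time: 32.6
eef_pos: [0.5568, 0.2151, 0.1892]
tcp_rot: [0.719, -0.695, 0.001, -0.001]
contact_force: [0.3, -0.2, 0.4]
opening: 0.401
t 32.65 pos [0.5567 0.2152 0.1891] a -88.03 tilt 0.19 q [ 0.2   0.38  1.89 -0.    0.86  1.74]
rz -0.0  -> a -88.0 (q6 end ~109.1 deg) shift [0.8 0.4 5.1] rows>= 0.1
```

View pics/w26.png

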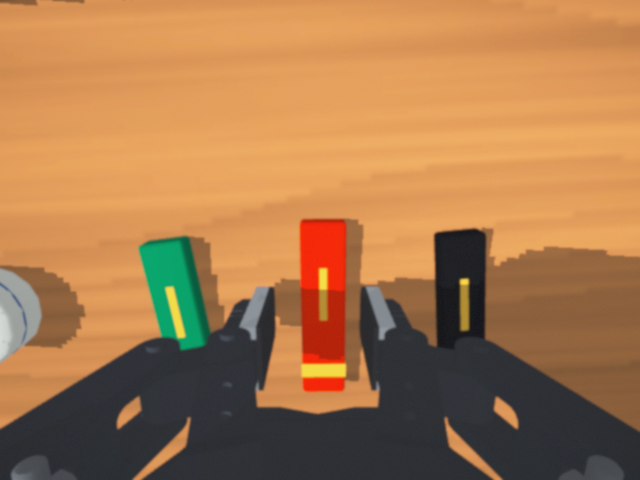

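```bash
python3 -m jog '[{"grip":0.6,"x":2,"y":0,"z":2,"rx":0,"ry":0,"rz":0},{"grip":0.6,"x":0,"y":0,"z":1.5,"rx":0,"ry":0,"rz":0},{"grip":0.6,"x":0,"y":0,"z":0,"rx":0,"ry":0,"rz":0},{"grip":1,"x":0,"y":0,"z":0,"rx":0,"ry":0,"rz":0},{"grip":1,"x":0,"y":0,"z":0,"rx":0,"ry":0,"rz":0},{"grip":1,"x":0,"y":0,"z":0,"rx":0,"ry":0,"rz":0},{"grip":1,"x":0,"y":0,"z":0,"rx":0,"ry":0,"rz":0},{"grip":1,"x":0,"y":0,"z":0,"rx":0,"ry":0,"rz":0}]' 30
python3 - <<'E'
from h import *
c=cam("wrist"); cv2.imwrite("pics/w27.png",c["frame"][:,:,::-1])
import go; go.rel(.5563,.2144,.184,-88)
E
```

```text
time: 33.32
eef_pos: [0.556, 0.2132, 0.1839]
tcp_rot: [0.719, -0.695, 0.0, -0.0]
contact_force: [0.1, 0.7, 0.9]
opening: 0.203
t 33.37 pos [0.556  0.2132 0.1839] a -88.02 tilt 0.02 q [0.2  0.39 1.9  0.   0.86 1.73]
rz -0.0  -> a -88.0 (q6 end ~109.1 deg) shift [-1.2 -0.4 -0.1] rows>= 0.0
```

View pics/w27.png

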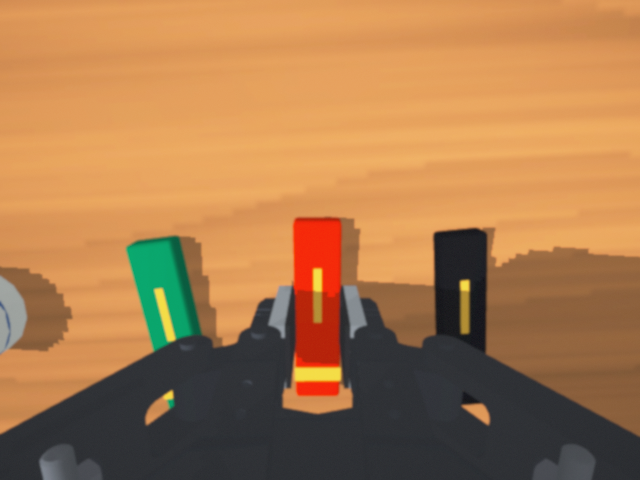

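```bash
python3 -m jog '[{"grip":1,"x":0,"y":0,"z":-10,"rx":0,"ry":0,"rz":0},{"grip":1,"x":0,"y":0,"z":-25,"rx":0,"ry":0,"rz":0},{"grip":1,"x":0,"y":0,"z":-35,"rx":0,"ry":0,"rz":0},{"grip":1,"x":0,"y":0,"z":-35,"rx":0,"ry":0,"rz":0},{"grip":1,"x":0,"y":0,"z":0,"rx":0,"ry":0,"rz":0},{"grip":1,"x":0,"y":0,"z":0,"rx":0,"ry":0,"rz":0}]' 30
python3 - <<'E'
from h import *
c=cam("wrist"); cv2.imwrite("pics/w28.png",c["frame"][:,:,::-1])
s=get_state(); z=s["eef_pos"][2]-.1839+.018
print("far end rel TCP",p2w(c,[(317.5,219)],z)-s["eef_pos"][:2],"near end",p2w(c,[(317.5,395)],z)-s["eef_pos"][:2])
import go; go.rel(*W(31,-160),.30,4.33)
E
```

```text
time: 33.87
eef_pos: [0.5568, 0.2134, 0.2927]
tcp_rot: [0.719, -0.695, 0.002, -0.003]
contact_force: [-0.1, 0.8, -1.1]
opening: 0.196
far end rel TCP [[0.03867942 0.00327715]] near end [[-0.03631457  0.00067051]]
t 33.92 pos [0.556  0.2132 0.2901] a -88.02 tilt 0.12 q [ 0.2   0.23  1.86 -0.    1.04  1.73]
rz 87.6  -> a -175.7 (q6 end ~147.6 deg) shift [  53.8 -498.8   -9.9] rows>= 12.2
```

View pics/w28.png

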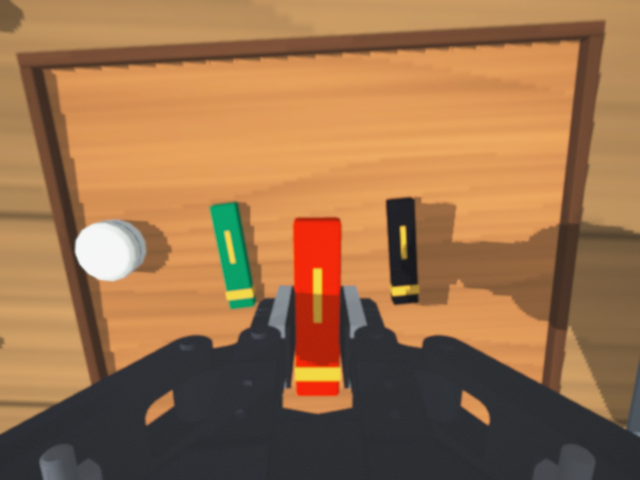

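```bash
python3 -m jog '[{"grip":1,"x":0,"y":0,"z":0,"rx":0,"ry":0,"rz":-7},{"grip":1,"x":0,"y":0,"z":0,"rx":0,"ry":0,"rz":-7},{"grip":1,"x":0,"y":0,"z":0,"rx":0,"ry":0,"rz":-7},{"grip":1,"x":0,"y":0,"z":0,"rx":0,"ry":0,"rz":-7},{"grip":1,"x":0,"y":0,"z":0,"rx":0,"ry":0,"rz":-7},{"grip":1,"x":0,"y":0,"z":0,"rx":0,"ry":0,"rz":-7},{"grip":1,"x":0,"y":0,"z":0,"rx":0,"ry":0,"rz":-7},{"grip":1,"x":0,"y":0,"z":0,"rx":0,"ry":0,"rz":-7}]' 30
python3 -m jog '[{"grip":1,"x":0,"y":0,"z":0,"rx":0,"ry":0,"rz":-7},{"grip":1,"x":0,"y":0,"z":0,"rx":0,"ry":0,"rz":-7},{"grip":1,"x":0,"y":0,"z":0,"rx":0,"ry":0,"rz":-7},{"grip":1,"x":0,"y":0,"z":0,"rx":0,"ry":0,"rz":-7},{"grip":1,"x":0,"y":0,"z":0,"rx":0,"ry":0,"rz":-7},{"grip":1,"x":0,"y":0,"z":0,"rx":0,"ry":0,"rz":-1.3}]' 30
python3 go.py .540 -.2882 .30 4.33
```

```text
time: 34.58
eef_pos: [0.555, 0.2129, 0.2863]
tcp_rot: [0.962, -0.273, -0.002, 0.001]
contact_force: [0.9, 0.6, 0.4]
opening: 0.198
time: 35.08
eef_pos: [0.5551, 0.213, 0.2864]
tcp_rot: [0.999, 0.039, -0.002, 0.0]
contact_force: [-0.9, -0.3, 0.0]
opening: 0.199
t 35.08 pos [0.5551 0.213  0.2864] a 4.45 tilt 0.26 q [ 0.2   0.24  1.87 -0.    1.04  0.12]
rz 0.1  -> a 4.3 (q6 end ~-32.4 deg) shift [-52.9 498.6 -13.6] rows>= 12.2
```

```bash
python3 -m jog '[{"grip":1,"x":-4,"y":38,"z":0,"rx":0,"ry":0,"rz":0.1},{"grip":1,"x":-4,"y":39,"z":0,"rx":0,"ry":0,"rz":0},{"grip":1,"x":-4,"y":39,"z":0,"rx":0,"ry":0,"rz":0},{"grip":1,"x":-4,"y":39,"z":0,"rx":0,"ry":0,"rz":0},{"grip":1,"x":-4,"y":39,"z":0,"rx":0,"ry":0,"rz":0},{"grip":1,"x":-4,"y":39,"z":0,"rx":0,"ry":0,"rz":0},{"grip":1,"x":-4,"y":39,"z":0,"rx":0,"ry":0,"rz":0},{"grip":1,"x":-4,"y":39,"z":0,"rx":0,"ry":0,"rz":0}]' 30
python3 -m jog '[{"grip":1,"x":-4,"y":39,"z":0,"rx":0,"ry":0,"rz":0},{"grip":1,"x":-4,"y":39,"z":0,"rx":0,"ry":0,"rz":0},{"grip":1,"x":-4,"y":39,"z":0,"rx":0,"ry":0,"rz":0},{"grip":1,"x":-4,"y":39,"z":0,"rx":0,"ry":0,"rz":0},{"grip":1,"x":-4,"y":31,"z":0,"rx":0,"ry":0,"rz":0},{"grip":1,"x":0,"y":0,"z":0,"rx":0,"ry":0,"rz":0},{"grip":1,"x":0,"y":0,"z":20,"rx":0,"ry":0,"rz":0},{"grip":1,"x":0,"y":0,"z":20,"rx":0,"ry":0,"rz":0}]' 30
python3 -m jog '[{"grip":1,"x":0,"y":0,"z":0,"rx":0,"ry":0,"rz":0},{"grip":1,"x":0,"y":0,"z":0,"rx":0,"ry":0,"rz":0},{"grip":1,"x":0,"y":0,"z":0,"rx":0,"ry":0,"rz":0}]' 30
python3 - <<'E'
from h import *
c=cam("wrist"); cv2.imwrite("pics/w29.png",c["frame"][:,:,::-1])
import go; go.rel(*W(31,-160),.21,4.33)
E
```

```text
time: 35.75
eef_pos: [0.5457, -0.101, 0.2874]
tcp_rot: [0.999, 0.035, -0.001, -0.001]
contact_force: [0.7, 0.3, -0.1]
opening: 0.202
time: 36.42
eef_pos: [0.5403, -0.288, 0.2485]
tcp_rot: [0.999, 0.035, 0.001, 0.0]
contact_force: [0.1, -0.1, -0.6]
opening: 0.194
time: 36.67
eef_pos: [0.5405, -0.2868, 0.2488]
tcp_rot: [0.999, 0.036, -0.0, -0.0]
contact_force: [1.0, 0.4, 0.3]
opening: 0.198
t 36.72 pos [ 0.5408 -0.287   0.2497] a 4.18 tilt 0.07 q [-0.65  0.32  1.84  0.    0.98 -0.73]
rz -0.2  -> a 4.3 (q6 end ~-32.4 deg) shift [-0.9  1.1 39.7] rows>= 1.0
```

View pics/w29.png

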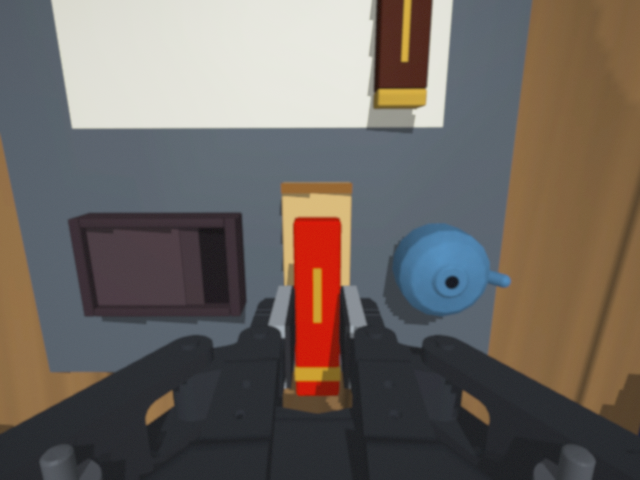

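```bash
python3 -m jog '[{"grip":1,"x":-0.7,"y":1,"z":15,"rx":0,"ry":0,"rz":-0.2},{"grip":1,"x":0,"y":0,"z":20,"rx":0,"ry":0,"rz":0},{"grip":1,"x":0,"y":0,"z":8,"rx":0,"ry":0,"rz":0},{"grip":1,"x":0,"y":0,"z":2,"rx":0,"ry":0,"rz":0},{"grip":1,"x":0,"y":0,"z":0,"rx":0,"ry":0,"rz":0},{"grip":1,"x":0,"y":0,"z":0,"rx":0,"ry":0,"rz":0},{"grip":1,"x":0,"y":0,"z":0,"rx":0,"ry":0,"rz":0}]' 30
python3 - <<'E'
from h import *
c=cam("wrist"); cv2.imwrite("pics/w30.png",c["frame"][:,:,::-1])
s=get_state(); z=s["eef_pos"][2]-.1839+.018; print("stick top z",z)
print("stick ends",T(p2w(c,[(317.5,219),(317.5,395)],z)))
import go; go.rel(*W(31,-160),.199,4.33)
E
```

```text
time: 37.3
eef_pos: [0.5403, -0.2887, 0.2052]
tcp_rot: [0.999, 0.038, 0.001, 0.001]
contact_force: [0.1, -0.1, 0.6]
opening: 0.195
stick top z 0.039222252211617945
stick ends [[  31.1 -121.1]
 [  31.2 -195.1]]
t 37.35 pos [ 0.5403 -0.2887  0.2051] a 4.38 tilt 0.14 q [-0.66  0.39  1.85 -0.    0.9  -0.73]
rz 0.1  -> a 4.3 (q6 end ~-32.4 deg) shift [-0.2 -0.5  6.1] rows>= 0.1
```

View pics/w30.png

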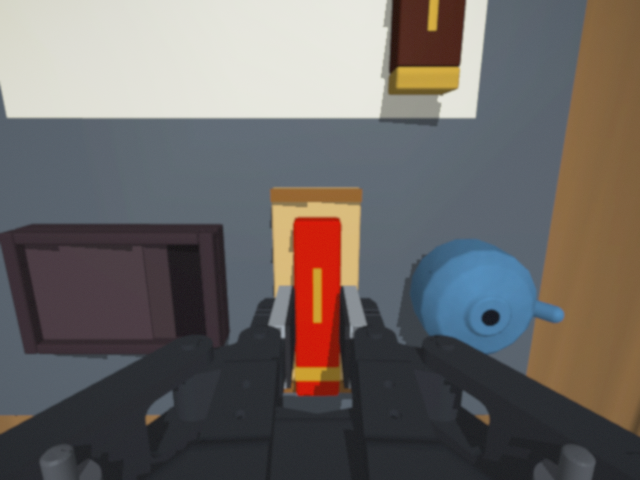

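```bash
python3 - <<'E'
from h import *
c=cam("wrist")
print(T(p2w(c,[(271,188),(361.5,188)],.0255)),T(p2w(c,[(272,202),(360,202)],.0255)))
E
```

```text
[[  12.9 -111.5]
 [  48.3 -111.5]] [[  13.2 -117. ]
 [  47.9 -117. ]]
```

```bash
python3 -m jog '[{"grip":1,"x":-0.3,"y":-0.5,"z":3,"rx":0,"ry":0,"rz":0},{"grip":1,"x":0,"y":0,"z":2,"rx":0,"ry":0,"rz":0},{"grip":1,"x":0,"y":0,"z":0.7,"rx":0,"ry":0,"rz":0},{"grip":1,"x":0,"y":0,"z":0,"rx":0,"ry":0,"rz":0},{"grip":1,"x":0,"y":0,"z":0,"rx":0,"ry":0,"rz":0}]' 30
python3 go.py .540 -.2882 .199 4.33
```

```text
time: 37.82
eef_pos: [0.5396, -0.288, 0.1989]
tcp_rot: [0.999, 0.038, 0.0, 0.0]
contact_force: [-1.0, 1.5, 5.4]
opening: 0.199
t 37.82 pos [ 0.5396 -0.288   0.1989] a 4.38 tilt 0.01 q [-0.66  0.39  1.85 -0.    0.89 -0.73]
rz 0.0  -> a 4.3 (q6 end ~-32.4 deg) shift [ 0.4  0.2 -0.1] rows>= 0.0
```

```bash
python3 -m jog '[{"grip":0.65,"x":0,"y":0,"z":0,"rx":0,"ry":0,"rz":0},{"grip":0.62,"x":0,"y":0,"z":0,"rx":0,"ry":0,"rz":0},{"grip":0.62,"x":0,"y":0,"z":0,"rx":0,"ry":0,"rz":0},{"grip":0.62,"x":0,"y":0,"z":-15,"rx":0,"ry":0,"rz":0},{"grip":0.62,"x":0,"y":0,"z":-35,"rx":0,"ry":0,"rz":0},{"grip":0.62,"x":0,"y":0,"z":-40,"rx":0,"ry":0,"rz":0},{"grip":0.62,"x":0,"y":0,"z":-40,"rx":0,"ry":0,"rz":0},{"grip":0.62,"x":0,"y":0,"z":0,"rx":0,"ry":0,"rz":0}]' 30
python3 - <<'E'
from h import *
c=cam("wrist"); cv2.imwrite("pics/w31.png",c["frame"][:,:,::-1])
import pickle; pickle.dump(c,open("w31.pkl","wb"))
import go; go.rel(.45,.15,.33,4.33)
E
```

```text
time: 38.48
eef_pos: [0.5415, -0.2893, 0.338]
tcp_rot: [0.999, 0.038, 0.007, 0.005]
contact_force: [1.7, -1.0, 1.3]
opening: 0.378
t 38.53 pos [ 0.5408 -0.2888  0.3343] a 4.38 tilt 0.69 q [-0.66  0.22  1.8   0.    1.12 -0.73]
rz 0.1  -> a 4.3 (q6 end ~14.1 deg) shift [ -57.4 -444.4    4.3] rows>= 10.9
```

View pics/w31.png

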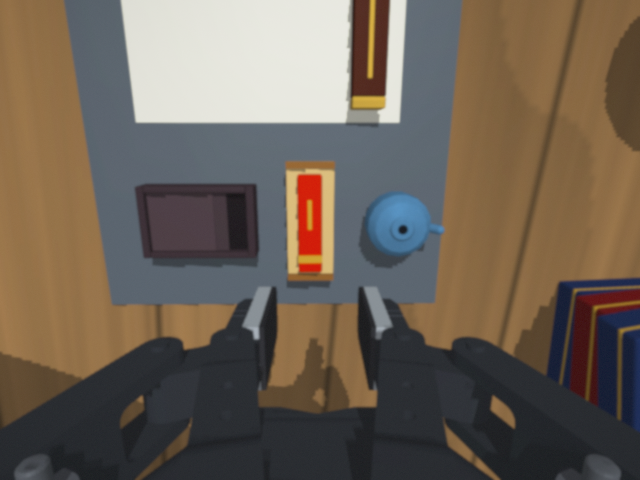

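```bash
python3 -m jog '[{"grip":0.62,"x":0,"y":-38,"z":-5,"rx":0,"ry":0,"rz":0},{"grip":0.62,"x":-5,"y":-38,"z":0,"rx":0,"ry":0,"rz":0},{"grip":0.62,"x":-5,"y":-38,"z":0,"rx":0,"ry":0,"rz":0},{"grip":0.62,"x":-5,"y":-38,"z":0,"rx":0,"ry":0,"rz":0},{"grip":0.62,"x":-5,"y":-38,"z":0,"rx":0,"ry":0,"rz":0},{"grip":0.62,"x":-5,"y":-38,"z":0,"rx":0,"ry":0,"rz":0},{"grip":0.62,"x":-5,"y":-38,"z":0,"rx":0,"ry":0,"rz":0},{"grip":0.62,"x":-5,"y":-38,"z":0,"rx":0,"ry":0,"rz":0}]' 30
python3 -m jog '[{"grip":0.62,"x":-5,"y":-38,"z":0,"rx":0,"ry":0,"rz":0},{"grip":0.62,"x":-5,"y":-38,"z":0,"rx":0,"ry":0,"rz":0},{"grip":0.62,"x":-5,"y":-38,"z":0,"rx":0,"ry":0,"rz":0},{"grip":0.62,"x":0,"y":-38,"z":0,"rx":0,"ry":0,"rz":0},{"grip":0.62,"x":0,"y":-38,"z":0,"rx":0,"ry":0,"rz":0},{"grip":0.62,"x":0,"y":0,"z":0,"rx":0,"ry":0,"rz":0}]' 30
python3 - <<'E'
from h import *
t=cam("top"); import pickle; pickle.dump(t,open("t32.pkl","wb")); f=t["frame"][:,:,::-1]; cv2.imwrite("pics/t32.png",cv2.resize(f[140:300,345:525],None,fx=3.7,fy=3.7,interpolation=cv2.INTER_CUBIC))
s=cam("scene"); pickle.dump(s,open("s32.pkl","wb")); cv2.imwrite("pics/s32.png",s["frame"][:,:,::-1])
E
```

```text
time: 39.2
eef_pos: [0.4801, 0.0142, 0.3314]
tcp_rot: [0.999, 0.038, -0.001, -0.0]
contact_force: [1.0, 0.1, -0.5]
opening: 0.374
time: 39.7
eef_pos: [0.4502, 0.2055, 0.3317]
tcp_rot: [0.999, 0.041, -0.001, -0.001]
contact_force: [-1.2, -0.5, 0.3]
opening: 0.382
```

View pics/t32.png

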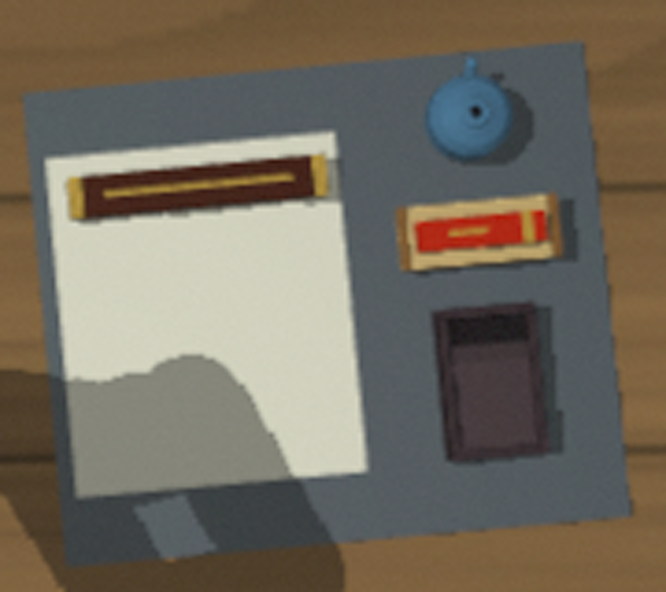

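View pics/s32.png

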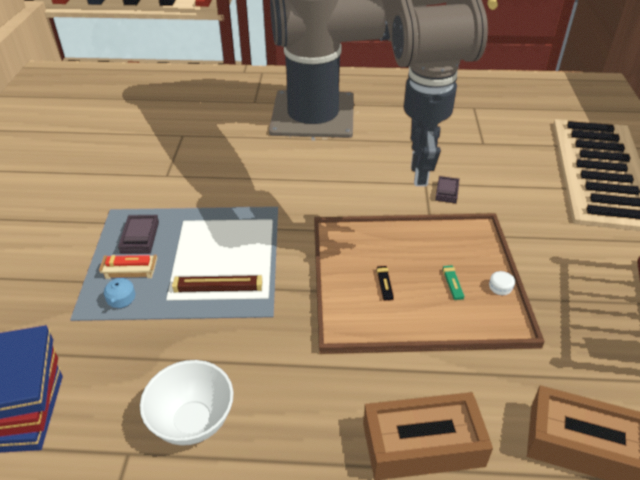

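Everything is laid out as asked. I'll do a numeric check from the top picture before handing in.

```bash
python3 - <<'E'
from h import *
import pickle; c=pickle.load(open("t32.pkl","rb")); Z=lambda L:zz(L,345,140,3.7)
pm=p2w(c,Z([(46,158),(334,131),(368,471),(77,497)]),.003); m=pm.mean(0); v=pm[1]-pm[2]+pm[0]-pm[3]; a=np.arctan2(v[1],v[0])
print("paper",m.round(4),np.rad2deg(a).round(2))
S=lambda n,L,z:print(n,"mid",T(p2w(c,Z(L),z).mean(0),m,a),"corners",T(p2w(c,Z(L),z),m,a).tolist())
S("weight",[(66,180),(323,154),(329,193),(70,220)],.021)
S("ink",[(432,312),(534,303),(543,455),(448,462)],.023)
S("rest",[(397,209),(556,194),(562,254),(403,271)],.0245)
S("verm",[(414,222),(545,210),(549,241),(418,253)],.033)
S("dropper knob",[(476,112)],.041)
E
```

```text
paper [ 0.4978 -0.1321] 4.34
weight mid [[72.8  0.2]] corners [[83.8, 75.3], [84.9, -74.2], [62.0, -75.5], [60.4, 75.1]]
ink mid [[ -56. -156.]] corners [[-12.3, -127.4], [-12.5, -186.1], [-100.0, -182.4], [-99.1, -128.0]]
rest mid [[  31.1 -158.7]] corners [[48.8, -112.9], [48.9, -204.5], [14.1, -204.5], [12.7, -112.8]]
verm mid [[  30.5 -157.9]] corners [[39.5, -120.2], [39.4, -195.1], [21.5, -195.6], [21.6, -120.7]]
dropper knob mid [[  98.1 -159.7]] corners [[98.1, -159.7]]
```

```bash
python3 -m jog '[{"grip":0.62,"x":0,"y":0,"z":0,"rx":0,"ry":0,"rz":0},{"grip":0.62,"x":0,"y":0,"z":0,"rx":0,"ry":0,"rz":0}]' 30; python3 -c "
from plant import sign_off; print(sign_off())"
```

```text
time: 39.97
eef_pos: [0.4519, 0.1998, 0.3322]
tcp_rot: [0.999, 0.037, -0.001, 0.0]
contact_force: [0.5, 0.8, 0.2]
opening: 0.38
the job is handed in; nothing more can be done
None
```

I set out the mat in the order asked: paperweight, large inkstone, ink rest, water dropper, then the vermilion stick on the rest. I handed it in at about 40 s, with the gripper clear of everything.

Positions below are from the last top picture, before hand-in; x and y are measured from the paper's centre, and the middle of the bare felt is y −160 mm.

| Item | Last check | Asked |
|---|---|---|
| Paperweight | far edge about 15.5 mm in from the paper's far edge, within 0.5° of square, sideways centre within 0.5 mm | about 15 mm in, square |
| Inkstone | near end within 1 mm of the paper's near edge, y about −156 | level with the near edge, y −160 |
| Ink rest | centre (31, −159), set crosswise | on the line, gap about 25 mm |
| Water dropper | knob at (98, −160) | on the line, gap about 25 mm |
| Vermilion stick | centre (30.5, −158), along the rest between the scrolls | lengthwise on the middle of the rest |

- **Gaps:** inkstone to rest is about 26 mm, and rest to dropper about 25 mm.
- **Left alone:** the black and green sticks, the seal-paste pot and the small look-alike inkstone were not touched. They look unmoved in the last scene picture.
- **Disagreement:** the cameras disagree by 1–3 mm. The inkstone's sideways place read −156 from the top camera and about −158.7 from the wrist camera (bias-corrected), so it may sit 1–4 mm to the paper side of the line. I left it as it was.

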